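Take a bushing's bore with a telescoping gauge on a stand

ROBOT

A 6-joint arm with a two-finger parallel gripper is mounted at the origin on the work surface. World frame = base frame: x ahead of the robot, y to its left, z up, the work surface at z = 0. Lengths are in m, angles in rad, forces in N, time in s.
With the tool pointing down it reaches from about 0.25 to 0.725 m from the base axis. Payload 4 kg.
Tool frame: the origin (TCP) lies at the very end of the fingers, on their centre line; the grasp point (between the pads) lies 19 mm behind it; z points along the fingers, y is the direction in which the jaws open and shut (so a half turn about z gives the same grasp; the last joint's range is limited). The gripper opens to 85 mm and grips with 20 to 120 N. Pads are 22 mm wide; open, the fingers measure 114 mm over their backs; the gripper's body (76 mm by 85 mm) begins 54 mm behind the grasp point. The pads swing forward as they close: fully open they stand 13 mm farther back than shut.
Start: joints at [-1.102, 0.241, 0.005, 1.335, 0, 1.571], TCP at [0.226, -0.446, 0.231] pointing down, gripper open.
Joint ranges: [-2.72, 2.72], [-1.05, 1.87], [-1.09, 1.28], [-1.99, 2.15], [-1.42, 1.44], [-3.14, 3.14]. Speed limits (rad/s): [2.79, 2.79, 3.14, 3.14, 3.14, 3.14].

INTERFACE

Orientations are given as a unit quaternion [x, y, z, w].
In Python, from workcell import bot gives the robot as it stands.
- The arm moves only by the shell command python3 -m crank 'ROWS'. ROWS is JSON, a list that holds one entry, the list of rows, each a list of 5 numbers: the shift along the tool's x, y, z in mm, then the turn about the tool's z in degrees, then the closure in counts, from 0 (fully open) to 255 (shut). In form: [[[tx, ty, tz, turn, grip], ...]]. A call has 1 to 12 rows; each row shifts and turns the pose as measured when the row begins, along the tool's axes as they then stand; what a row does not reach is not made up. A row lasts 1/8 s, in which the tool goes at most 62.5 mm and 10.7 degrees, less where a joint would pass 70% of its speed; a pose out of reach is approached as far as the arm can. A call is refused whole if a number of a shift passes 62.5 or a number of a turn 10.7, either way. A call with a gripper value outside its range is refused whole. The fingers move at their own pace and stop on an object; the grip force is fixed at half the most. Time passes only in rows, so rows that do not move let the fingers close. It gives the time, the measured TCP pose, the force and the opening at its end, in the units of the state.
- bot.get_obs(): the state, without advancing time (a new reading comes with each control period).
- bot.camera(name): name is "scene" or "top" or "wrist"; returns a dict with "img" (480x640x3 uint8, blue, green, red), "depth" (480x640 float32, m along the optical axis (not along the pixel's ray), 0 where there is no reading), "fx", "fy", "cx", "cy" (pixels), "R" (3x3) and "t" (3): a world point X has camera coordinates R X + t; the wrist camera has in their place "T_tool_cam" (4x4, takes a point from camera to tool coordinates, whose origin is the TCP and whose axes are the flange's). Camera axes: x right, y down, z forward; pixel columns grow to the right and rows downward; lengths in m; the calibration is good to about 2 mm. A picture is of the moment at which its call begins: read the wrist's pose just before it.
- bot.job_done(): hands the job in, once; it reports no verdict.
The state is a dict: "clock": time; "joint_pos": joint angles; "joint_vel": joint speeds; "tau": joint torques, N m; "eef_pos": TCP position; "tool_rot": TCP orientation; "ft_force": force on the tool from outside, world axes, zero at the start; "ft_torque": the same for the moment, N m; "grip_width": finger opening in m.
Only numpy, scipy, OpenCV 4.12 (cv2) and the standard library are available. Lean on these libraries where they do the work, as an engineer would, in place of code of your own. Each camera call takes 0.05 s, during which the arm holds its last target.

TASK

Slide the brass bushing along the bench fully home into the V-nest of the bore-check stand, then push the telescoping gauge all the way down into its bore without forcing it. Turn the red-pegged lock lever fully to release so the plungers spring out against the bore, turn it fully back to lock them there, and raise the gauge fully again so it keeps the reading, with the bushing left in the nest; never tip the bushing over, and leave the other things on the bench alone.

Things in the scene. Friction and masses are not known exactly. Their poses are not given: they have to be found in the camera images.
- bushing: loose plain brass-coloured bushing standing on the bench, a tube of outer diameter 70, bore 46, height 34 mm, about 0.5 kg, smooth and slightly oily (friction about 0.35); origin on its axis at its underside, z along the axis (up)
- nest (a point): point on the bench where the axis of a bushing fully home in the V-nest stands, right below the gauge axis; fixed. x points into the V, towards the stand's columns (push the bushing home this way), y to the left of that, z up. The mouth faces -x, towards the robot give or take the stand's yaw
- stand: bore-check stand fixed to the bench, same origin and axes as nest. V: two upright dark steel bars 28 mm high at 45 degrees either side of x, touching the bushing on its +x side only; mouth 87 mm wide, the bars reach back no farther than x = 0. Grey foot from x = 47 mm, two steel columns at x = 95 mm, y = +-28 mm, top bridge 206 mm high
- carriage (a joint): m: how far the gauge carriage is pushed down its columns; 0 = fully raised, 0.110 = fully down on its stop (plungers then 20 mm above the bench, mid-bore). Counterbalanced: stays where it is left, moves either way with about 5 N (up to 8 N) of push or pull. A blue block (46 mm wide across y, from x = -25 to +115 mm of the nest frame, 25 mm thick) carries the gauge
- knob_top (a point): centre of the top face of the black knob on the gauge's upper end, on the gauge axis: upright cylinder 32 mm in diameter, 22 mm tall, on an 18 mm neck that leaves 16 mm free below it over the lock collar; at height 236 mm with the carriage raised, 126 mm when down. Press it down; pinch it from above, or hook under it, to lift
- gauge_head (a point): centre of the gauge's cross-head, 106 mm below knob_top: a level steel tube 14 mm in diameter, 30 mm long along the nest's y, at the foot of a 14 mm stem 32 mm long under the blue block. 130 mm above the bench when the carriage is raised
- tip_left (a point): outer end of the brass plunger at the cross-head's +y end, 10 mm round-nosed rod. Moves outward along the nest's y
- tip_right (a point): outer end of the plunger at the -y end. The tips are 34 mm apart when retracted (start), 46 mm when they touch the bore, up to 58 mm when let out in the open. Each is pushed out with about 2 to 3 N while released; they do not draw back on their own when locked, friction holds them (1.5 N)
- lock (a joint): rad: angle of the lock lever about the upright gauge axis, counter-clockwise from above; 0 = locked (start), 1.0 = fully released (end stop). Stays where it is left; the peg needs about 5 N to lock and up to 9 N to release. The more it is turned the farther the springs push the plungers; below 0.2 they are free of the springs
- lock_peg (a point): top of the upright red peg, 12 mm in diameter, standing 30 mm clear above the 12 mm wide lever arm, 55 mm from the gauge axis; 8 mm lower than knob_top; it rides with the carriage. Locked it lies 0.5 rad to the +y side of the nest's -x direction, released 0.5 rad to the -y side
- steel_ring: bystander, dark steel ring of outer diameter 72, bore 55, height 30 mm; origin at its underside on the axis
- spray_can: bystander, orange spray can 58 mm in diameter, 170 mm tall; origin at its underside
- bolt_tray: bystander, red open tray with wheel bolts, 100 x 130 x 35 mm; origin at its underside centre
Mind the look-alikes: they are no part of the job. Of the things that look like the stand, take the one that is farthest to the robot's left at the start. Of the things that look like the bushing, take the one that is nearest to the robot's base at the start.

How it is judged:
By the outcome, as a careful person would: the job done as asked, in the order asked, and still so for the second after the job is handed in, with the robot touching nothing.
It also fails if it takes over 72 s, if anything falls off the work surface, if the arm or the gripper's body presses on something with over 40 N, if the wrist force passes 120 N, or if a joint passes its speed limit or range.

## Working session

There is one attempt and no reset: what is moved stays moved. The work goes in short steps, Python scripts to look and compute and a shell command to move; the robot and the scene stay as the last step left them, time stands still between calls to the robot, and variables do not carry over. Pictures are saved under pics/ and viewed, and the job is handed in when it is done.

```bash
ls; mkdir -p pics
python3 - <<'E'
from workcell import bot
import cv2
print(bot.get_obs())
for n in("scene","top"):
    c=bot.camera(n); cv2.imwrite(f"pics/{n}0.png",c["img"]); print(n,c["fx"],c["cx"],c["cy"],c["R"],c["t"])
E
```

```text
pics
{'clock': 0.0, 'joint_pos': array([-1.10201740e+00,  2.41418107e-01,  3.71104570e-03,  1.33521082e+00,
        3.28754231e-05,  1.57081134e+00]), 'joint_vel': array([ 0.00010176, -0.00058755, -0.00125288, -0.00013533,  0.00034311,
       -0.00016546]), 'tau': array([-8.82948480e-04, -3.72315109e+01,  2.52409726e+01,  1.71263935e-02,
       -7.78697631e-05, -3.48565848e-06]), 'eef_pos': array([ 0.22561688, -0.44548188,  0.23040538]), 'tool_rot': array([ 9.72657520e-01,  2.32241734e-01, -2.30384591e-04, -1.03558928e-03]), 'ft_force': array([-0.52707546,  0.38347827, -0.28349638]), 'ft_torque': array([0.01019119, 0.00097283, 0.05382595]), 'grip_width': 0.0856941734669649}
scene 495.4002423173478 323.77481782552235 237.74411741351386 [[-0.79912629  0.60098737 -0.01453774]
 [ 0.40184374  0.51602853 -0.75646293]
 [-0.44712278 -0.61035132 -0.65387498]] [ 0.51095225 -0.06219355  1.58936806]
top 553.7861571093648 322.82775473474305 241.88336180692775 [[-8.49206054e-03 -9.99963926e-01  1.75171092e-04]
 [-9.90958647e-01  8.39212729e-03 -1.33904935e-01]
 [ 1.33898634e-01 -1.31071612e-03 -9.90994166e-01]] [-0.07902076  0.60330015  1.48385001]
```

View pics/scene0.png

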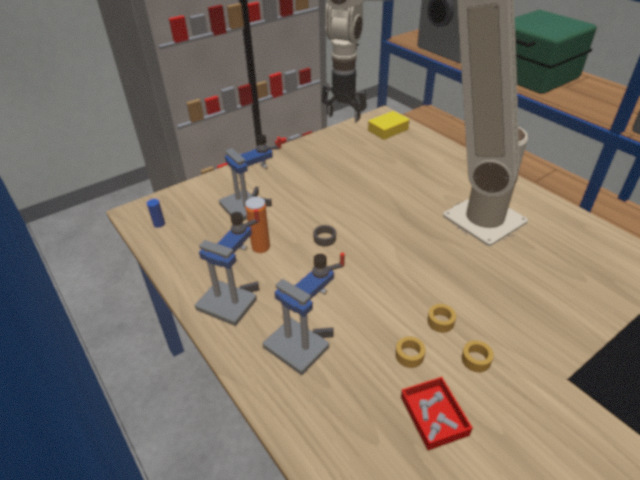

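View pics/top0.png

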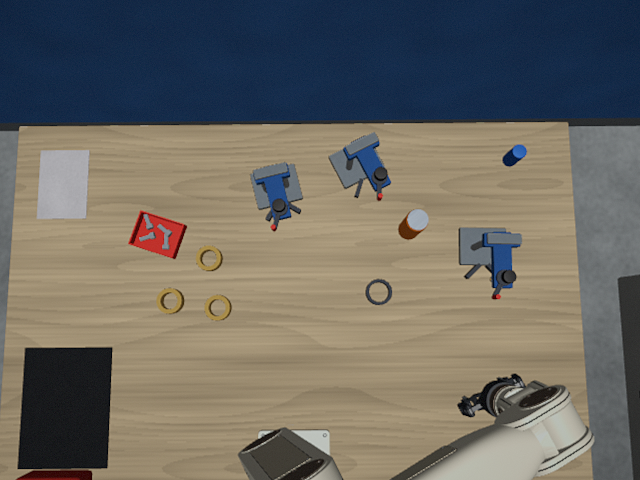

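The scene shows three stands in the top picture, at (276,190), (365,160) and (495,255). The leftmost, (276,190), is the one meant. There are three brass rings at (209,258), (170,300) and (218,307), and (218,307) looks nearest to the base. I'll measure and confirm in an enlarged crop.

```bash
cat > h.py <<'E'
from workcell import bot
import numpy as np, cv2
from scipy.spatial.transform import Rotation as Ro
def onplane(c,u,v,z):
    R,t=np.array(c["R"]),np.array(c["t"]); d=R.T@np.array([(u-c["cx"])/c["fx"],(v-c["cy"])/c["fy"],1]); o=-R.T@t
    return o+d*(z-o[2])/d[2]
def proj(c,X):
    p=np.array(c["R"])@X+c["t"]; return np.array([c["fx"]*p[0]/p[2]+c["cx"],c["fy"]*p[1]/p[2]+c["cy"]])
def cloud(c):
    v,u=np.mgrid[0:480,0:640]; d=c["depth"]; P=np.stack([(u-c["cx"])/c["fx"]*d,(v-c["cy"])/c["fy"]*d,d],-1)
    return (P-c["t"])@np.array(c["R"])
def crop(c,x0,y0,x1,y1,s,name):
    cv2.imwrite("pics/"+name,cv2.resize(c["img"][y0:y1,x0:x1],None,fx=s,fy=s,interpolation=cv2.INTER_CUBIC))
E
python3 - <<'E'
from h import *
c=bot.camera("top"); W=cloud(c); img=c["img"]
np.savez("top0.npz",W=W,img=img)
crop(c,140,150,320,330,4,"crop0.png")
hsv=cv2.cvtColor(img,cv2.COLOR_BGR2HSV)
for (u,v) in [(209,258),(170,300),(218,307)]:
    w=W[v-18:v+19,u-18:u+19].reshape(-1,3); h=w[(w[:,2]>.025)&(w[:,2]<.045)]
    print(u,v,len(h),np.median(h[:,2]), (h.min(0)+h.max(0))/2,h.max(0)-h.min(0),np.hypot(*((h.min(0)+h.max(0))/2)[:2]))
E
```

```text
209 258 306 0.034014793787373265 [0.56444213 0.23403593 0.03364252] [0.06807002 0.07089462 0.01724147] 0.6110382413420451
170 300 318 0.034202908955680636 [0.44741293 0.3380183  0.03500522] [0.0655055  0.07009461 0.01984517] 0.5607447720588888
218 307 313 0.03381535304626596 [0.42729526 0.20706817 0.03384485] [0.06527437 0.06939444 0.0175826 ] 0.47482467066482936
```

View pics/crop0.png

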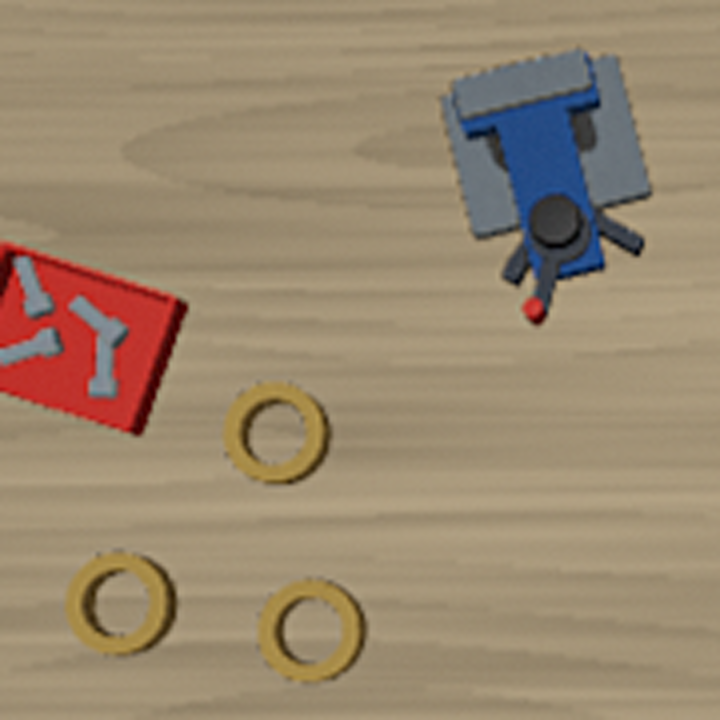

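Run:
```python
from h import *
c=bot.camera("top"); W=cloud(c); img=c["img"]
k=onplane(c,140+557/4,150+222/4,.236);p=onplane(c,140+535/4,150+311/4,.228)
print("knob",k,"peg",p,np.hypot(*(k-p)[:2]))
# depth-based knob
reg=W[150:250,240:320].reshape(-1,3); hs=reg[:,2]; 
m=(reg[:,2]>.229)&(reg[:,2]<.245); h=reg[m]; near=np.hypot(*(h-k)[:,:2].T)<.025; h=h[near]
print("knob depth",len(h),h.mean(0),(h.min(0)+h.max(0))/2,h.max(0)-h.min(0))
hsv=cv2.cvtColor(img,cv2.COLOR_BGR2HSV)
red=((hsv[...,0]<8)|(hsv[...,0]>172))&(hsv[...,1]>150)&(hsv[...,2]>80)
red[:215]=0;red[240:]=0;red[:,:262]=0;red[:,290:]=0
ys,xs=np.nonzero(red);print("red px",len(xs),xs.mean(),ys.mean(),W[ys,xs].mean(0).round(4),W[ys,xs][:,2].round(3))
blue=(hsv[...,0]>100)&(hsv[...,0]<125)&(hsv[...,1]>140)
blue[:150]=0;blue[250:]=0;blue[:,:240]=0;blue[:,320:]=0
P=W[blue]; print(np.histogram(P[:,2],bins=np.arange(.1,.26,.01)))
zt=np.median(P[:,2]);Q=P[abs(P[:,2]-zt)<.01]
(ce,sz,an)=cv2.minAreaRect((Q[:,:2]*1000).astype(np.float32));print(zt,ce,sz,an)
# bridge top
G=reg[(abs(reg[:,2]-.206)<.006)]
print(len(G)); 
# bridge grey
g=(hsv[...,1]<90)&(abs(W[...,2]-.206)<.006); g[:150]=0;g[250:]=0;g[:,:240]=0;g[:,320:]=0
Q=W[g];print(len(Q),cv2.minAreaRect((Q[:,:2]*1000).astype(np.float32)))
# foot
g=(hsv[...,1]<90)&(abs(W[...,2]-.012)<.012)&(W[...,2]>.004); g[:150]=0;g[250:]=0;g[:,:240]=0;g[:,320:]=0
Q=W[g];print(len(Q),np.median(Q[:,2]),cv2.minAreaRect((Q[:,:2]*1000).astype(np.float32)))
# bushing circle fit
u,v=218,307
w=W[v-18:v+19,u-18:u+19].reshape(-1,3);h=w[(w[:,2]>.03)&(w[:,2]<.038)]
from scipy.optimize import least_squares
# area matching: center = mean of annulus
print("bush mean",h.mean(0), cv2.minEnclosingCircle((h[:,:2]*1000).astype(np.float32)))
print(onplane(c,140+312/4,150+630/4,.034))
```

```text
knob [0.66587145 0.02074185 0.236     ] peg [0.61279669 0.03456237 0.228     ] 0.054844657857404694
knob depth 118 [0.67045349 0.02406723 0.23337356] [0.6706556  0.02410783 0.23412778] [0.03038531 0.02943998 0.00989259]
red px 19 273.05263157894734 226.8421052631579 [0.6164 0.037  0.2195] [0.221 0.226 0.227 0.225 0.22  0.226 0.225 0.193 0.219 0.225 0.228 0.223
 0.217 0.221 0.227 0.218 0.206 0.212 0.212]
(array([  0,   1,   0,   0,   0,   0,  16,  74, 499,  14,   0,   0,   3,
         8,   0]), array([0.1 , 0.11, 0.12, 0.13, 0.14, 0.15, 0.16, 0.17, 0.18, 0.19, 0.2 ,
       0.21, 0.22, 0.23, 0.24, 0.25]))
0.1836214839923625 (700.3231201171875, 30.03469467163086) (111.92184448242188, 87.06243133544922) 14.957048416137695
347
341 ((716.2622680664062, 34.6278076171875), (123.90059661865234, 84.58001708984375), 15.167277336120605)
1314 0.006337269226043298 ((731.8074340820312, 39.478416442871094), (227.67041015625, 288.3376770019531), 89.56712341308594)
bush mean [0.427274   0.20602983 0.03409038] ((427.72283935546875, 206.79721069335938), 35.063358306884766)
[0.42574887 0.20262199 0.034     ]
```

Run:
```python
from h import *
o=bot.get_obs();M=Ro.from_quat(o["tool_rot"]).as_matrix();print("tool axes (cols)\n",M.round(3))
w=bot.camera("wrist");print(np.array(w["T_tool_cam"]).round(3),w["fx"])
for n in("top","scene"):
    c=bot.camera(n);img=c["img"];hsv=cv2.cvtColor(img,cv2.COLOR_BGR2HSV)
    br=((hsv[...,0]>15)&(hsv[...,0]<32)&(hsv[...,1]>120)).astype(np.uint8)
    nn,l,s,ce=cv2.connectedComponentsWithStats(br)
    for i in range(1,nn):
        if s[i,4]>60:print(n,s[i],ce[i])
c=bot.camera("top")
for X in ([.427,.2065,.034],[.6665,.021,.236],[.6705,.024,.236]):print(X,proj(c,np.array(X)))
crop(c,240,150,320,240,8,"stand.png")
s=bot.camera("scene");crop(s,250,240,350,380,6,"stand_s.png")
```

```text
tool axes (cols)
 [[ 0.892  0.452 -0.001]
 [ 0.452 -0.892  0.001]
 [ 0.    -0.001 -1.   ]]
[[ 0.001 -0.957 -0.289  0.071]
 [ 1.     0.     0.001  0.002]
 [-0.001 -0.289  0.957 -0.143]
 [ 0.     0.     0.     1.   ]] 338.38443851426155
top [196 246  27  25 339] [208.66666667 258.00294985]
top [157 288  27  26 366] [169.79508197 300.66393443]
top [205 295  26  25 330] [217.33636364 307.37272727]
scene [368 111  41  28 798] [388.34962406 124.38220551]
scene [428 304  28  28 548] [441.28467153 317.65145985]
scene [396 337  29  31 604] [409.83940397 351.6589404 ]
scene [462 341  31  31 654] [476.96636086 355.79969419]
[0.427, 0.2065, 0.034] [216.58242767 307.04930008]
[0.6665, 0.021, 0.236] [279.14377475 205.2456033 ]
[0.6705, 0.024, 0.236] [277.90703805 203.63206414]
```

View pics/stand.png

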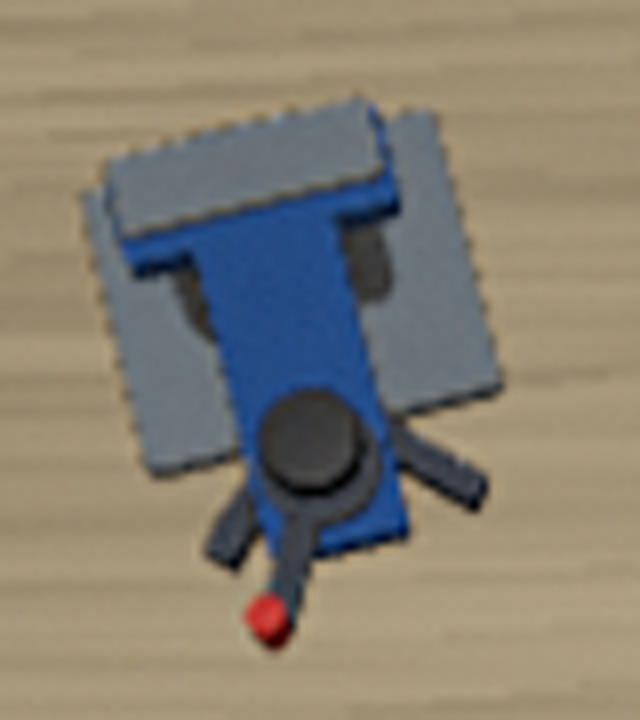

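View pics/stand_s.png

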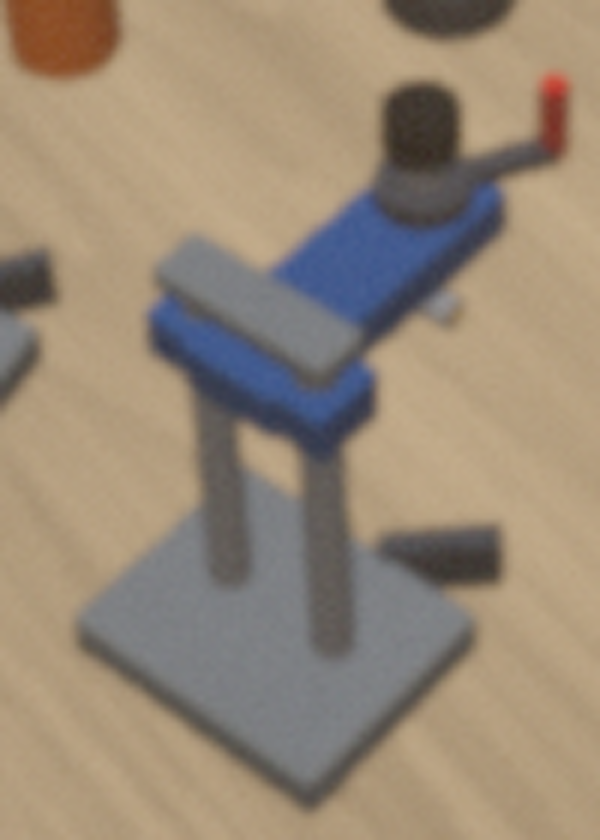

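Run:
```python
from h import *
c=bot.camera("top");s=bot.camera("scene")
f=lambda x,y:(240+(x+.5)/8-.5,150+(y+.5)/8-.5)
g=lambda x,y:(250+(x+.5)/6-.5,240+(y+.5)/6-.5)
k=onplane(c,*f(310,440),.236);p=onplane(c,*f(268,616),.228)
d=p-k;print("top",k,p,np.hypot(*d[:2]),"yaw",np.degrees(np.arctan2(d[1],d[0])-np.pi+.5))
a=onplane(c,*f(108,160),.206);b=onplane(c,*f(360,97),.206);e=b-a;print("bridge yaw",np.degrees(np.arctan2(e[0],-e[1])))
a=onplane(c,*f(155,470),.012);b=onplane(c,*f(495,385),.012);e=b-a;print("foot yaw",np.degrees(np.arctan2(e[0],-e[1])),np.hypot(*e[:2]))
print("scene knob",onplane(s,*g(422,102),.236),"peg",onplane(s,*g(554,85),.228))
print("bush top",onplane(c,217.34,307.37,.026))
s_=onplane(s,441.3,317.7,.022);print("bush scene",s_)
```

```text
top [0.66819933 0.02301395 0.236     ] [0.61572116 0.03623602 0.228     ] 0.05411822119321155 yaw 14.50633425950962
bridge yaw 13.97886813454681
foot yaw 13.84042934256644 0.12388056071028943
scene knob [0.66775906 0.0289343  0.236     ] peg [0.61721061 0.04528759 0.228     ]
bush top [0.42626118 0.20593466 0.026     ]
bush scene [0.42667719 0.21281739 0.022     ]
```

```bash
cat > plan.py <<'E'
from h import *
import sys
# usage: plan x y z yaw n  -> per-row rows from current measured pose
def ang(o):
    M=Ro.from_quat(o["tool_rot"]).as_matrix(); return np.degrees(np.arctan2(M[1,1],M[0,1]))
if __name__=="__main__":
    o=bot.get_obs();x,y,z,yaw,n=map(float,sys.argv[1:6]);n=int(n)
    p=o["eef_pos"];a=ang(o);da=(yaw-a+180)%360-180
    d=(np.array([x,y,z])-p)/n*1000
    for i in range(n):
        t=np.radians(a+da*i/n);ex=np.array([-np.sin(t),np.cos(t)]);ey=np.array([np.cos(t),np.sin(t)])
        print([round(float(d[:2]@ex)),round(float(d[:2]@ey)),round(float(-d[2])),round(-da/n,1),0],end=",")
    print("\nfrom",p.round(4),round(a,1),"turn",-da)
E
python3 plan.py 0.427 0.207 0.2 32 12
```

```text
[40, -41, 3, np.float64(-7.9), 0],[45, -35, 3, np.float64(-7.9), 0],[49, -29, 3, np.float64(-7.9), 0],[53, -22, 3, np.float64(-7.9), 0],[55, -14, 3, np.float64(-7.9), 0],[57, -6, 3, np.float64(-7.9), 0],[57, 2, 3, np.float64(-7.9), 0],[56, 9, 3, np.float64(-7.9), 0],[54, 17, 3, np.float64(-7.9), 0],[51, 24, 3, np.float64(-7.9), 0],[48, 31, 3, np.float64(-7.9), 0],[43, 37, 3, np.float64(-7.9), 0],
from [ 0.2259 -0.446   0.2313] -63.1 turn -95.14100899927388
```

```bash
python3 -m crank '[[[40,-41,3,-7.9,0],[45,-35,3,-7.9,0],[49,-29,3,-7.9,0],[53,-22,3,-7.9,0],[55,-14,3,-7.9,0],[57,-6,3,-7.9,0],[57,2,3,-7.9,0],[56,9,3,-7.9,0],[54,17,3,-7.9,0],[51,24,3,-7.9,0],[48,31,3,-7.9,0],[43,37,3,-7.9,0]]]'; python3 plan.py 0.427 0.207 0.15 32 2
python3 - <<'E'
from h import *
o=bot.get_obs();c=bot.camera("wrist");cv2.imwrite("pics/w1.png",c["img"])
E
```

```text
clock: 2.05
eef_pos: [0.4218, 0.2265, 0.1967]
tool_rot: [0.467, 0.884, 0.002, 0.008]
ft_force: [0.6, -0.6, 0.4]
grip_width: 0.0852
[-10, -3, 23, np.float64(1.2), 0],[-10, -3, 23, np.float64(1.2), 0],
from [0.4218 0.2265 0.1967] 34.3 turn 2.3162532441415067
```

View pics/w1.png

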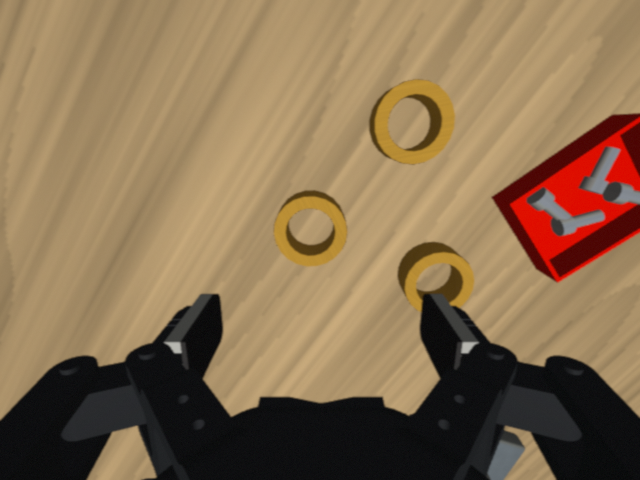

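```bash
cat >> h.py <<'E'
def wcam():
    o=bot.get_obs();c=bot.camera("wrist");T=np.eye(4);T[:3,:3]=Ro.from_quat(o["tool_rot"]).as_matrix();T[:3,3]=o["eef_pos"]
    W=T@np.array(c["T_tool_cam"]);R=W[:3,:3].T;c["R"]=R;c["t"]=-R@W[:3,3];return c,o
def brass(c,z,r=None):
    hsv=cv2.cvtColor(c["img"],cv2.COLOR_BGR2HSV);P=cloud(c)
    m=((hsv[...,0]>15)&(hsv[...,0]<32)&(hsv[...,1]>120)).astype(np.uint8)
    n,l,s,ce=cv2.connectedComponentsWithStats(m)
    for i in range(1,n):
        if s[i,4]>150:
            Q=P[(l==i)&(abs(P[...,2]-z)<.004)]
            if len(Q)>20: print(s[i],ce[i].round(1),"n",len(Q),"mec",cv2.minEnclosingCircle((Q[:,:2]*1000).astype(np.float32)),"z",np.median(Q[:,2]).round(4))
E
python3 - <<'E'
from h import *
c,o=wcam();print(o["eef_pos"]);brass(c,.034)
E
```

```text
[0.42363318 0.23310278 0.19601634]
[ 363   86   86   85 3949] [407.3 127.9] n 3067 mec ((442.3937683105469, 336.35540771484375), 34.89128112792969) z 0.034
[ 267  196   74   76 3223] [303.6 234.7] n 2372 mec ((423.1242370605469, 204.7248077392578), 35.01393508911133) z 0.0342
[ 391  247   77   73 2897] [426.9 278.9] n 1701 mec ((559.2586669921875, 231.73731994628906), 35.33098220825195) z 0.0341
```

```bash
python3 plan.py 0.424 0.205 0.1 32 3
```

```text
[-7, -4, 32, np.float64(0.8), 0],[-7, -4, 32, np.float64(0.8), 0],[-7, -4, 32, np.float64(0.8), 0],
from [0.4225 0.2294 0.1959] 34.5 turn 2.462267906706785
```

```bash
python3 -m crank '[[[-7,-4,32,0.8,0],[-7,-4,32,0.8,0],[-7,-4,32,0.8,0],[0,0,0,0,0]]]'; python3 plan.py 0.424 0.205 0.006 32 3
python3 - <<'E'
from h import *
c,o=wcam();print(o["eef_pos"]);brass(c,.034);cv2.imwrite("pics/w2.png",c["img"])
E
```

```text
clock: 2.65
eef_pos: [0.4256, 0.2044, 0.0983]
tool_rot: [0.485, 0.874, 0.003, 0.007]
ft_force: [0.1, 0.0, -0.2]
grip_width: 0.0853
[0, 0, 31, np.float64(-0.0), 0],[0, 0, 31, np.float64(-0.0), 0],[0, 0, 31, np.float64(-0.0), 0],
from [0.4256 0.2044 0.0983] 32.0 turn -0.030551444548081008
[0.42559978 0.20443971 0.09831775]
[  400     4   138   136 11266] [472.1  71.4] n 7784 mec ((442.5461730957031, 336.5194396972656), 35.23744201660156) z 0.034
[ 267  185  108  110 6748] [320.5 242.2] n 5000 mec ((423.1992492675781, 205.03900146484375), 34.80335235595703) z 0.0341
[ 443  251  116  103 7152] [504.2 298.4] n 3460 mec ((559.2830200195312, 231.9288330078125), 35.330928802490234) z 0.034
```

View pics/w2.png

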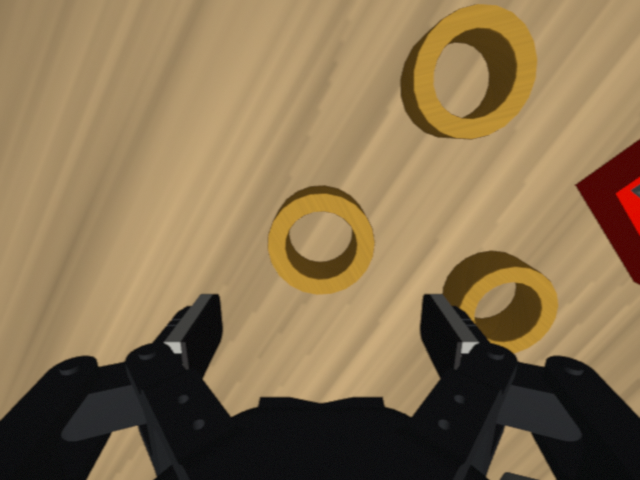

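```bash
python3 -m crank '[[[2,-1,31,0,0],[0,-1,31,0,0],[0,0,30,0,0],[0,0,0,0,0],[0,0,0,0,80],[0,0,0,0,120],[0,0,0,0,120],[0,0,0,0,120]]]'; python3 plan.py 0.580 -0.032 0.006 32 10
```

```text
clock: 3.7
eef_pos: [0.4361, 0.2108, 0.0187]
tool_rot: [0.485, 0.874, 0.014, 0.015]
ft_force: [-0.6, 0.1, -3.8]
grip_width: 0.0668
[-28, -1, 1, np.float64(-0.0), 0],[-28, -1, 1, np.float64(-0.0), 0],[-28, -1, 1, np.float64(-0.0), 0],[-28, -1, 1, np.float64(-0.0), 0],[-28, -1, 1, np.float64(-0.0), 0],[-28, -1, 1, np.float64(-0.0), 0],[-28, -1, 1, np.float64(-0.0), 0],[-28, -1, 1, np.float64(-0.0), 0],[-28, -1, 1, np.float64(-0.0), 0],[-28, -1, 1, np.float64(-0.0), 0],
from [0.4361 0.2108 0.0187] 31.9 turn -0.07661312627968186
```

Run:
```python
from h import *
c,o=wcam();print(o["eef_pos"],o["ft_force"],o["joint_pos"].round(3),o["grip_width"]);cv2.imwrite("pics/w3.png",c["img"])
s=bot.camera("scene");crop(s,370,240,530,390,5,"s3.png")
```

```text
[0.43611195 0.21080165 0.01873423] [-0.55441691  0.06758741 -3.82636761] [ 0.455  0.391 -0.403  0.737 -0.008  1.469] 0.06675500567032949
```

View pics/w3.png

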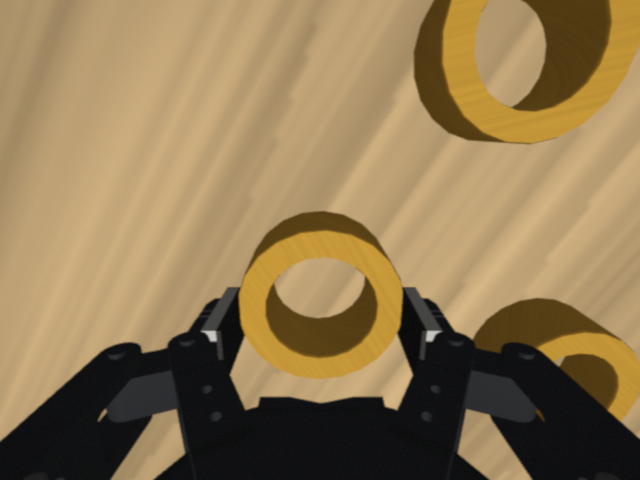

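View pics/s3.png

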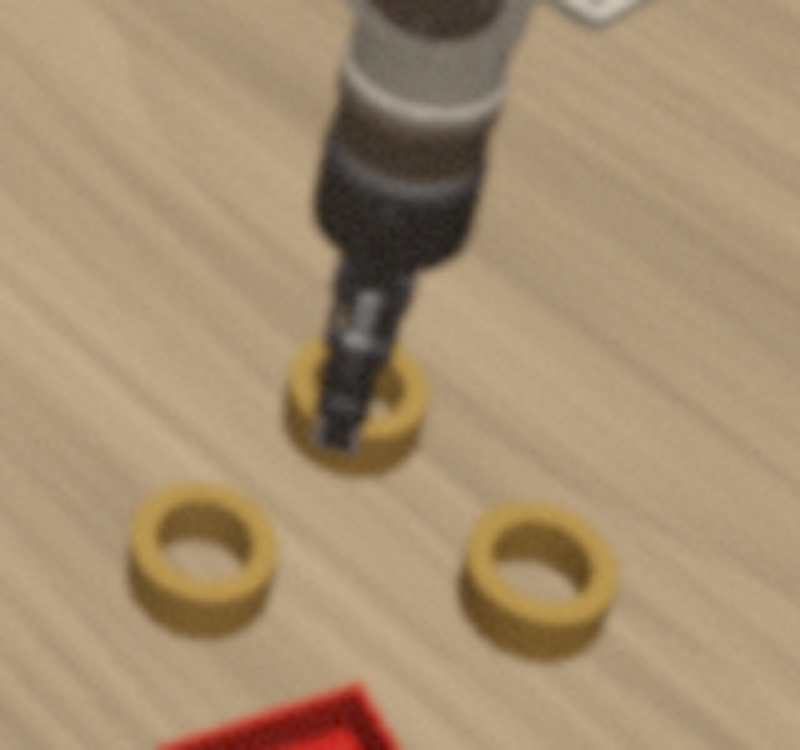

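```bash
cat > st.py <<'E'
from plan import *
o=bot.get_obs();M=Ro.from_quat(o["tool_rot"]).as_matrix();print("t",round(o["clock"],2),"p",o["eef_pos"].round(4),"yaw",round(ang(o),1),"z",M[:,2].round(4),"ty_z",M[2,1].round(3),"tx_z",M[2,0].round(3),"F",o["ft_force"].round(1),"w",round(o["grip_width"],4))
E
python3 st.py; python3 -m crank '[[[0,0,8,0,120],[0,0,0,0,120]]]';python3 st.py
```

```text
t 3.8 p [0.436  0.2107 0.0185] yaw 31.9 z [ 0.0391  0.0101 -0.9992] ty_z 0.039 tx_z -0.012 F [ 0.3 -1.  -4.9] w 0.067
clock: 4.05
eef_pos: [0.4376, 0.2113, 0.0166]
tool_rot: [0.485, 0.874, 0.016, 0.016]
ft_force: [-0.7, 0.3, -3.8]
grip_width: 0.067
t 4.05 p [0.4376 0.2113 0.0166] yaw 31.9 z [ 0.0434  0.0117 -0.999 ] ty_z 0.043 tx_z -0.013 F [-0.7  0.3 -3.8] w 0.067
```

```bash
cat >> h.py <<'E'
def topplane(c,u0,v0,u1,v1):
    hsv=cv2.cvtColor(c["img"],cv2.COLOR_BGR2HSV);P=cloud(c)
    m=(hsv[...,0]>15)&(hsv[...,0]<32)&(hsv[...,1]>120)&(P[...,2]>.024)&(P[...,2]<.08)
    k=np.zeros_like(m);k[v0:v1,u0:u1]=1;Q=P[m&k]
    for _ in range(4):
        A=np.c_[Q[:,:2],np.ones(len(Q))];s=np.linalg.lstsq(A,Q[:,2],rcond=None)[0];Q=Q[abs(A@s-Q[:,2])<.003]
    print("top",len(Q),"slope",s[:2].round(4),"z",Q[:,2].mean().round(4),cv2.minEnclosingCircle((Q[:,:2]*1000).astype(np.float32)))
E
python3 - <<'E'
from h import *
c,o=wcam();topplane(c,240,200,405,380);cv2.imwrite("pics/w4.png",c["img"])
E
```

```text
top 11640 slope [-0.0076  0.0046] z 0.0356 ((434.1261291503906, 211.6295166015625), 35.560157775878906)
```

View pics/w4.png

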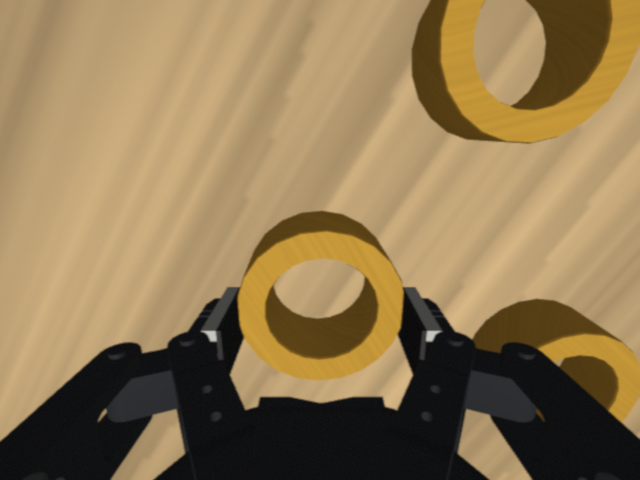

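```bash
python3 -m crank '[[[-15,0,0,0,120],[-25,0,0,0,120],[-25,0,0,0,120],[-10,0,0,0,120]]]'; python3 st.py
python3 - <<'E'
from h import *
c,o=wcam();topplane(c,240,200,405,380)
E
python3 plan.py 0.580 -0.032 0.017 32 9
```

```text
clock: 4.6
eef_pos: [0.4785, 0.1448, 0.0153]
tool_rot: [0.484, 0.875, 0.015, 0.015]
ft_force: [-2.0, 3.1, 2.9]
grip_width: 0.0667
t 4.6 p [0.4785 0.1448 0.0153] yaw 32.1 z [ 0.0409  0.0115 -0.9991] ty_z 0.041 tx_z -0.012 F [-2.   3.1  2.9] w 0.0667
top 11668 slope [-0.0073  0.0005] z 0.0343 ((475.0953369140625, 145.25758361816406), 35.58955001831055)
[-23, -1, 0, np.float64(0.0), 0],[-23, -1, 0, np.float64(0.0), 0],[-23, -1, 0, np.float64(0.0), 0],[-23, -1, 0, np.float64(0.0), 0],[-23, -1, 0, np.float64(0.0), 0],[-23, -1, 0, np.float64(0.0), 0],[-23, -1, 0, np.float64(0.0), 0],[-23, -1, 0, np.float64(0.0), 0],[-23, -1, 0, np.float64(0.0), 0],
from [0.479  0.144  0.0153] 32.0 turn 0.004067846948856868
```

```bash
python3 -m crank '[[[-23,-1,0,0,120],[-25,-1,0,0,120],[-25,-1,0,0,120],[-25,-1,0,0,120],[-25,-1,0,0,120],[-25,-1,0,0,120],[-25,0,0,0,120],[-15,0,0,0,120],[0,0,0,0,120]]]'; python3 st.py
python3 - <<'E'
from h import *
c,o=wcam();topplane(c,240,200,405,380);cv2.imwrite("pics/w5.png",c["img"])
E
```

```text
clock: 5.78
eef_pos: [0.5752, -0.0193, 0.0153]
tool_rot: [0.482, 0.876, 0.016, 0.013]
ft_force: [1.1, -1.2, 0.0]
grip_width: 0.0667
t 5.78 p [ 0.5752 -0.0193  0.0153] yaw 32.3 z [ 0.0381  0.0153 -0.9992] ty_z 0.04 tx_z -0.007 F [ 1.1 -1.2  0. ] w 0.0667
top 11682 slope [-0.0075 -0.0001] z 0.0343 ((571.7528686523438, -19.15721321105957), 35.737552642822266)
```

View pics/w5.png

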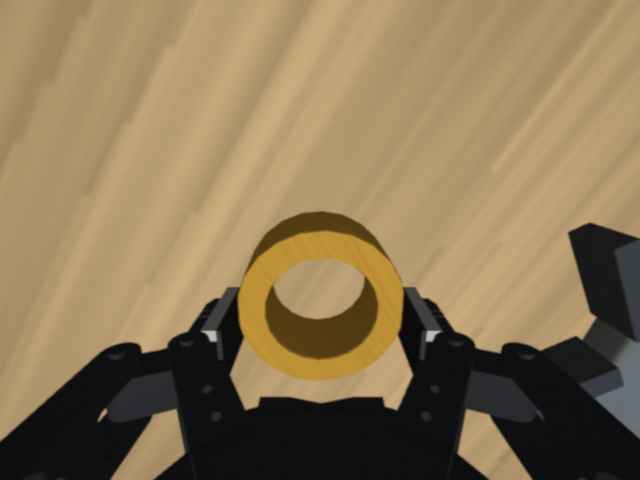

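```bash
python3 -m crank '[[[-10,0,0,0,120],[-6,0,0,0,120],[0,0,0,0,120],[0,0,0,0,100],[0,0,0,0,60],[0,0,0,0,0],[0,0,0,0,0],[0,0,0,0,0]]]'; python3 st.py
python3 - <<'E'
from h import *
c,o=wcam();topplane(c,200,150,440,400);cv2.imwrite("pics/w6.png",c["img"])
E
```

```text
clock: 6.82
eef_pos: [0.5827, -0.0308, 0.0155]
tool_rot: [0.481, 0.877, 0.016, 0.012]
ft_force: [-0.1, 0.9, 1.1]
grip_width: 0.0853
t 6.83 p [ 0.5827 -0.0308  0.0155] yaw 32.5 z [ 0.0364  0.0166 -0.9992] ty_z 0.04 tx_z -0.006 F [-0.1  0.9  1.1] w 0.0853
top 11717 slope [ 0.    -0.001] z 0.0341 ((574.7930908203125, -32.384212493896484), 38.97174835205078)
```

View pics/w6.png

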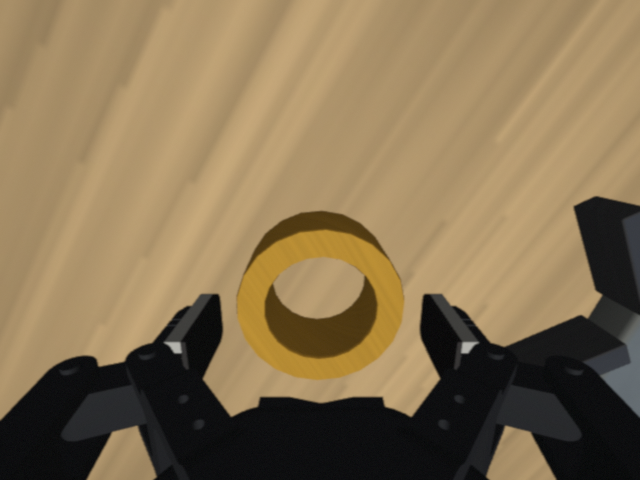

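```bash
python3 -m crank '[[[0,0,-40,0,0],[0,0,-60,0,0],[0,-40,-10,0,0],[0,-55,0,0,0],[0,-20,0,0,0],[0,0,0,0,0]]]'; python3 st.py
python3 - <<'E'
from h import *
c,o=wcam();brass(c,.034);cv2.imwrite("pics/w7.png",c["img"])
P=cloud(c);np.savez("w7.npz",P=P,img=c["img"])
E
```

```text
clock: 7.62
eef_pos: [0.4805, -0.096, 0.125]
tool_rot: [0.48, 0.877, 0.016, 0.014]
ft_force: [1.0, 0.2, 0.2]
grip_width: 0.0851
t 7.62 p [ 0.4805 -0.096   0.125 ] yaw 32.6 z [ 0.0392  0.0152 -0.9991] ty_z 0.041 tx_z -0.008 F [1.  0.2 0.2] w 0.0851
[ 420  179  107   96 6616] [473.8 225.8] n 4014 mec ((578.1820068359375, -30.144819259643555), 35.30336380004883) z 0.0341
```

View pics/w7.png

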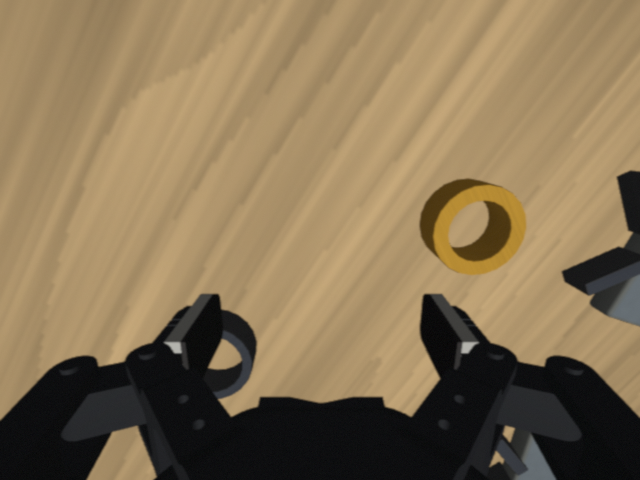

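Run:
```python
from h import *
d=np.load("top0.npz");c=bot.camera("top")
f=lambda x,y:(240+(x+.5)/8-.5,150+(y+.5)/8-.5)
a=onplane(c,*f(236,567),.028);b=onplane(c,*f(473,508),.028);print(a,b,np.hypot(*(a-b)[:2]));m=(a+b)/2
y=.248;xh=np.array([np.cos(y),np.sin(y)]);yh=np.array([-xh[1],xh[0]])
print("nest via mouth", m[:2]-.006*xh, np.degrees(np.arctan2((b-a)[0],-(b-a)[1])))
# ring
hsv=cv2.cvtColor(c["img"],cv2.COLOR_BGR2HSV);W=cloud(c)
w=W[272:312,358:400].reshape(-1,3);h=w[(w[:,2]>.026)&(w[:,2]<.034)];print("ring",cv2.minEnclosingCircle((h[:,:2]*1000).astype(np.float32)))
crop(c,200,140,420,340,3,"top7.png")
# wrist bars
z=np.load("w7.npz");P=z["P"];m=(abs(P[...,2]-.028)<.002)&(P[...,0]>.59)&(P[...,1]>-.08);Q=P[m][:,:2]
N=np.array([.669,.024]);L=(Q-N)@np.c_[xh,yh];print(len(L));
for sgn in(1,-1):
    l=L[sgn*L[:,1]>0]*1000
    if len(l)>20: print(sgn,len(l),cv2.minAreaRect(l.astype(np.float32)),"x+|y| min..",(l[:,0]+sgn*l[:,1]).min(),(l[:,0]+sgn*l[:,1]).max(),l.min(0),l.max(0))
```

```text
[0.66595915 0.06534825 0.028     ] [ 0.68617217 -0.01736407  0.028     ] 0.08514631086309275
nest via mouth [0.67024923 0.0225193 ] 13.732643179832651
ring ((466.7223815917969, -235.11767578125), 35.730892181396484)
1012
-1 1012 ((-18.108749389648438, -33.263916015625), (153.87368774414062, 40.482994079589844), 0.8752013444900513) x+|y| min.. -70.94770704549242 104.07406154011763 [-94.75714176 -53.03257098] [ 59.01722194 -12.19100049]
```

View pics/top7.png

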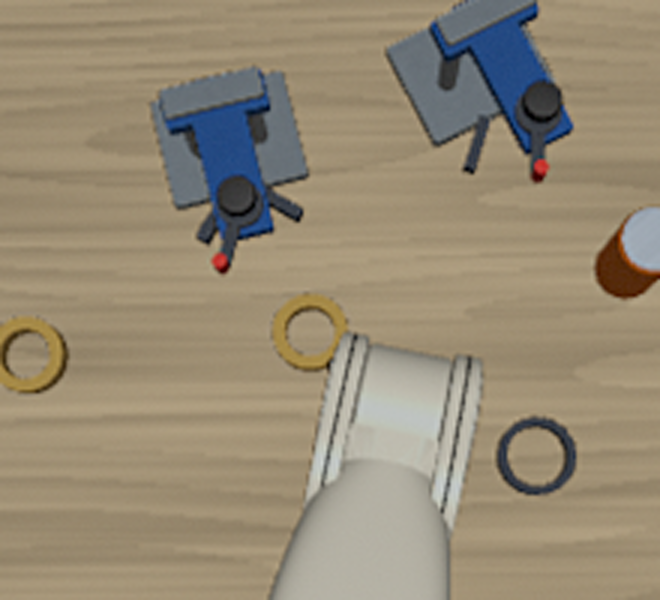

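Run:
```python
from h import *
s=bot.camera("scene");crop(s,250,60,510,380,2.4,"s7.png")
P=cloud(s);p=bot.get_obs()["eef_pos"]
# radius profile of arm around tool axis, visible side
d=np.hypot(P[...,0]-p[0],P[...,1]-p[1]);
for z in np.arange(.13,.5,.02):
    m=(abs(P[...,2]-z)<.01)&(d<.16)&(P[...,0]<.62)
    if m.any(): print(round(z,2),m.sum(),d[m].min().round(3),np.percentile(d[m],[50,98]).round(3))
```

```text
0.13 2 0.047 [0.047 0.047]
0.15 73 0.039 [0.047 0.056]
0.17 59 0.043 [0.05  0.056]
0.19 87 0.035 [0.066 0.073]
0.21 119 0.018 [0.042 0.07 ]
0.23 160 0.015 [0.038 0.068]
0.25 139 0.018 [0.034 0.065]
0.27 193 0.026 [0.033 0.041]
0.29 254 0.014 [0.031 0.042]
0.31 176 0.02 [0.028 0.039]
0.33 191 0.02 [0.029 0.04 ]
0.35 225 0.021 [0.028 0.042]
0.37 206 0.018 [0.027 0.04 ]
0.39 246 0.012 [0.03  0.046]
0.41 244 0.022 [0.036 0.058]
0.43 374 0.026 [0.039 0.062]
0.45 390 0.021 [0.037 0.061]
0.47 413 0.022 [0.036 0.06 ]
0.49 314 0.024 [0.037 0.06 ]
```

View pics/s7.png

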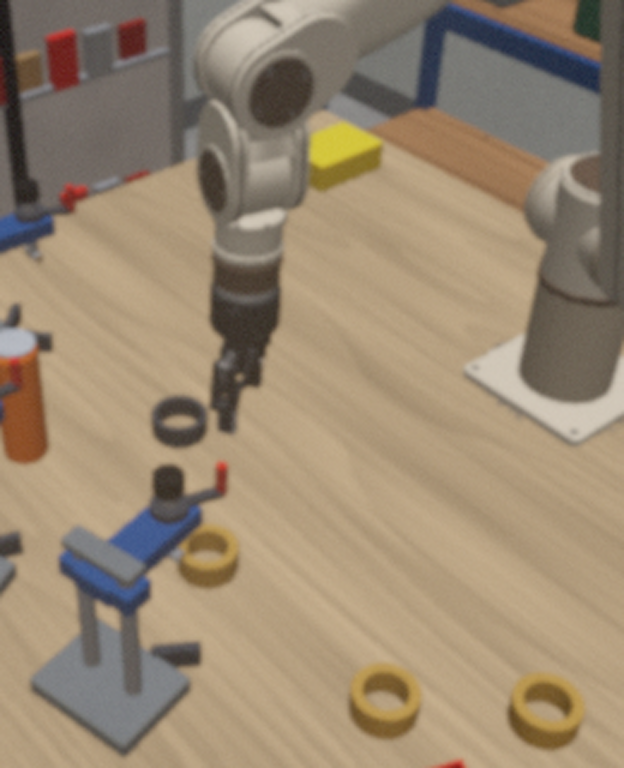

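```bash
python3 -m crank '[[[0,0,50,0,0],[0,0,55,0,0],[0,0,15,0,0],[0,0,3,0,0],[0,0,0,0,0]]]'; python3 st.py
```

```text
clock: 8.4
eef_pos: [0.4954, -0.0908, -0.0008]
tool_rot: [0.476, 0.879, 0.018, 0.017]
ft_force: [0.1, 0.4, 0.5]
grip_width: 0.0857
t 8.4 p [ 0.4954 -0.0908 -0.0008] yaw 33.1 z [ 0.0469  0.015  -0.9988] ty_z 0.048 tx_z -0.013 F [0.1 0.4 0.5] w 0.0857
```

```bash
python3 -m crank '[[[6,0,-4,0,0],[0,6,0,0,0],[0,0,0,0,0]]]'; python3 st.py
python3 - <<'E'
from h import *
c,o=wcam();brass(c,.034);cv2.imwrite("pics/w8.png",c["img"])
E
```

```text
clock: 8.78
eef_pos: [0.4997, -0.082, 0.0064]
tool_rot: [0.476, 0.879, 0.019, 0.02]
ft_force: [0.7, 0.1, 0.5]
grip_width: 0.0854
t 8.78 p [ 0.4997 -0.082   0.0064] yaw 33.1 z [ 0.0524  0.0143 -0.9985] ty_z 0.052 tx_z -0.017 F [0.7 0.1 0.5] w 0.0854
[  447   218   193   157 20670] [550.4 292.5] n 9435 mec ((574.59765625, -34.2008171081543), 39.829063415527344) z 0.034
```

View pics/w8.png

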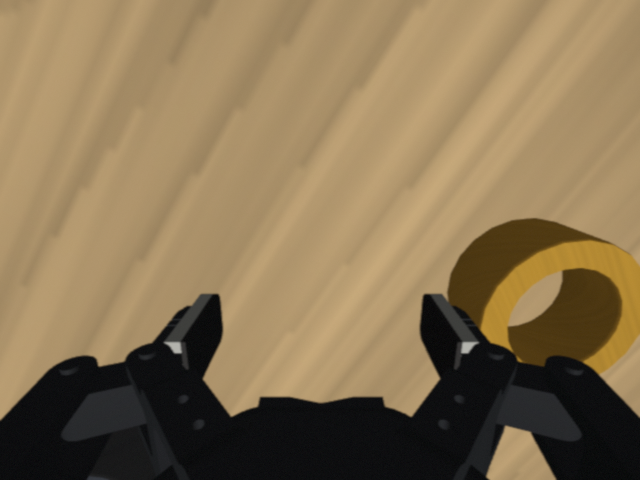

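```bash
python3 -m crank '[[[-1,10,1,0,0],[-1,14,1,0,0],[-1,14,1,0,0],[-1,14,1,0,0],[-1,14,1,0,0],[0,0,0,0,0]]]'; python3 st.py
python3 - <<'E'
from h import *
c=bot.camera("top");brass(c,.034);crop(c,220,140,340,280,5,"top9.png")
E
```

```text
clock: 9.57
eef_pos: [0.5619, -0.0479, 0.0044]
tool_rot: [0.476, 0.879, 0.018, 0.019]
ft_force: [-0.7, -1.1, 0.4]
grip_width: 0.0852
t 9.57 p [ 0.5619 -0.0479  0.0044] yaw 33.1 z [ 0.0516  0.0137 -0.9986] ty_z 0.051 tx_z -0.017 F [-0.7 -1.1  0.4] w 0.0852
[279 218  24  23 161] [287.8 225.5] n 118 mec ((638.4149169921875, 4.728461265563965), 34.38248062133789) z 0.0343
[196 246  27  25 340] [208.6 258. ] n 197 mec ((562.9432983398438, 232.6593780517578), 34.33526611328125) z 0.0337
[157 288  27  26 363] [169.8 300.7] n 195 mec ((445.7901916503906, 337.3840026855469), 34.154720306396484) z 0.0341
```

View pics/top9.png

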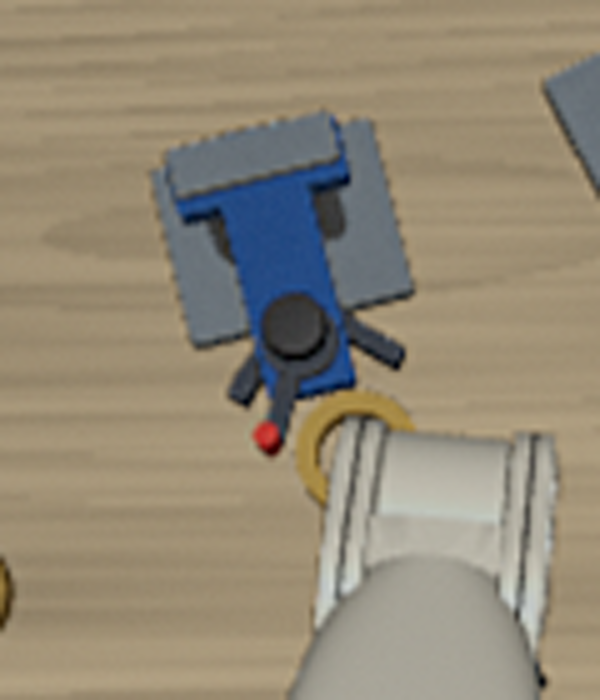

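```bash
python3 -m crank '[[[-1,10,1,0,0],[-1,12,1,0,0],[-1,10,1,0,0],[0,0,0,0,0]]]'; python3 st.py
python3 - <<'E'
from h import *
s=bot.camera("scene");crop(s,240,230,380,380,5,"s10.png")
c,o=wcam();cv2.imwrite("pics/w10.png",c["img"])
E
```

```text
clock: 10.12
eef_pos: [0.5907, -0.0325, 0.0026]
tool_rot: [0.477, 0.879, 0.018, 0.019]
ft_force: [-1.1, 0.3, -0.2]
grip_width: 0.0855
t 10.12 p [ 0.5907 -0.0325  0.0026] yaw 33.1 z [ 0.0494  0.0135 -0.9987] ty_z 0.049 tx_z -0.016 F [-1.1  0.3 -0.2] w 0.0855
```

View pics/s10.png

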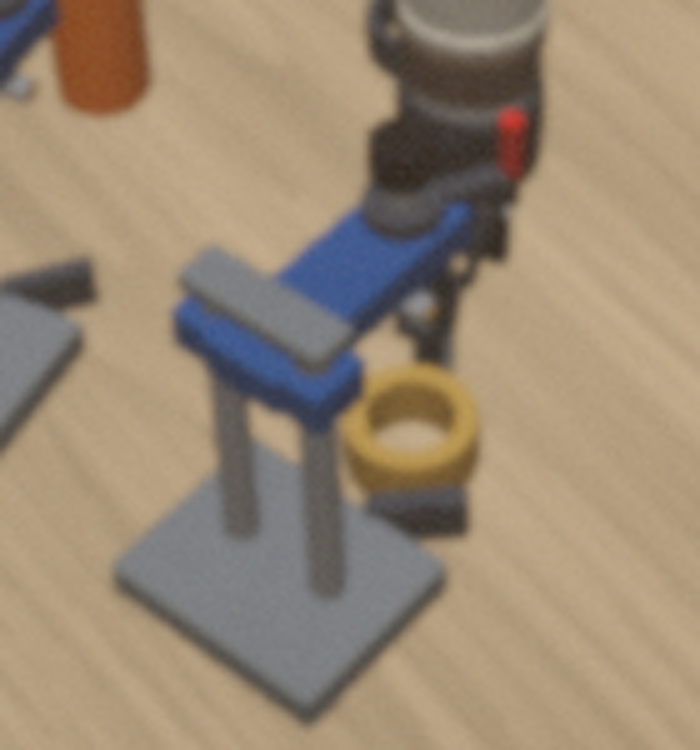

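View pics/w10.png

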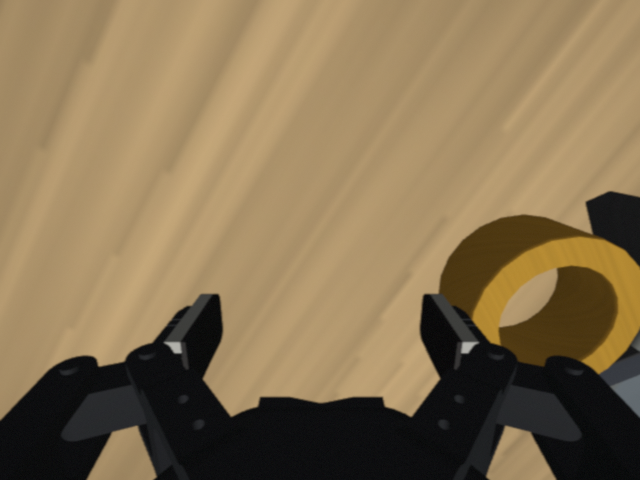

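```bash
python3 -m crank '[[[0,4,0,0,0],[0,4,0,0,0],[0,0,0,0,0]]]'; python3 st.py;  python3 -m crank '[[[0,4,0,0,0],[0,4,0,0,0]]]'; python3 st.py
```

```text
clock: 10.6
eef_pos: [0.5955, -0.0287, 0.0025]
tool_rot: [0.477, 0.878, 0.017, 0.017]
ft_force: [0.3, 0.5, 0.7]
grip_width: 0.0852
t 10.6 p [ 0.5955 -0.0287  0.0025] yaw 33.0 z [ 0.0461  0.0129 -0.9989] ty_z 0.046 tx_z -0.014 F [0.3 0.5 0.7] w 0.0852
clock: 10.85
eef_pos: [0.5969, -0.0267, 0.0018]
tool_rot: [0.478, 0.878, 0.012, 0.014]
ft_force: [-12.6, -9.2, 6.6]
grip_width: 0.0853
t 10.85 p [ 0.5969 -0.0267  0.0018] yaw 32.9 z [ 0.0355  0.0077 -0.9993] ty_z 0.034 tx_z -0.013 F [-12.6  -9.2   6.6] w 0.0853
```

```bash
python3 -m crank '[[[0,3,0,0,0],[0,0,0,0,0]]]'; python3 st.py
python3 - <<'E'
from h import *
s=bot.camera("scene");crop(s,270,270,370,370,7,"s11.png")
P=cloud(s);hsv=cv2.cvtColor(s["img"],cv2.COLOR_BGR2HSV)
brass(s,.034)
c,o=wcam();cv2.imwrite("pics/w11.png",c["img"])
topplane(c,440,200,640,400)
P=cloud(c)
hsv=cv2.cvtColor(c["img"],cv2.COLOR_BGR2HSV);m=(hsv[...,0]>15)&(hsv[...,0]<32)&(hsv[...,1]>120)&(abs(P[...,2]-.034)<.003)
m[:,:440]=0
Q=P[m][:,:2]*1000
from scipy.optimize import least_squares
# inner/outer edges: fit annulus by boundary: use outer hull pts left & inner pts
def fit(q,r0):
    return least_squares(lambda a:np.hypot(*(q-a[:2]).T)-r0,[q[:,0].mean(),q[:,1].mean()],loss="soft_l1").x
mm=m.astype(np.uint8);edge=mm-cv2.erode(mm,np.ones((3,3),np.uint8));edge[:,636:]=0
E=P[edge>0][:,:2]*1000
def res(a):
    d=np.hypot(*(E-a).T);return np.minimum(abs(d-35),abs(d-23))
r=least_squares(res,[669,22],loss="soft_l1");print("annulus",r.x,np.median(res(r.x)))
E
```

```text
clock: 11.1
eef_pos: [0.5963, -0.0271, 0.0014]
tool_rot: [0.479, 0.878, 0.009, 0.012]
ft_force: [-0.2, 0.1, -1.1]
grip_width: 0.0852
t 11.1 p [ 0.5963 -0.0271  0.0014] yaw 32.7 z [ 0.0293  0.0043 -0.9996] ty_z 0.027 tx_z -0.012 F [-0.2  0.1 -1.1] w 0.0852
[308 305  26  24 407] [320.7 316.4] n 235 mec ((667.9669189453125, 28.12528419494629), 36.51449966430664) z 0.0338
[396 337  29  30 605] [409.8 351.5] n 285 mec ((562.1216430664062, 237.13963317871094), 34.803611755371094) z 0.0339
[462 341  31  31 654] [476.9 355.8] n 312 mec ((445.42108154296875, 341.18621826171875), 35.68241882324219) z 0.0341
top 9317 slope [-0.0023  0.0043] z 0.0338 ((668.5363159179688, 22.6375675201416), 35.87579345703125)
annulus [668.07274034  22.61589289] 0.610036084418347
```

View pics/s11.png

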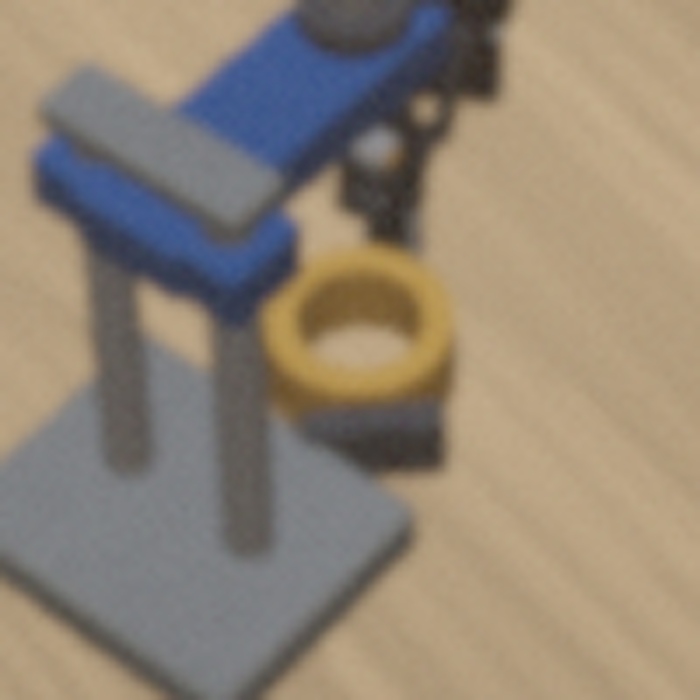

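View pics/w11.png

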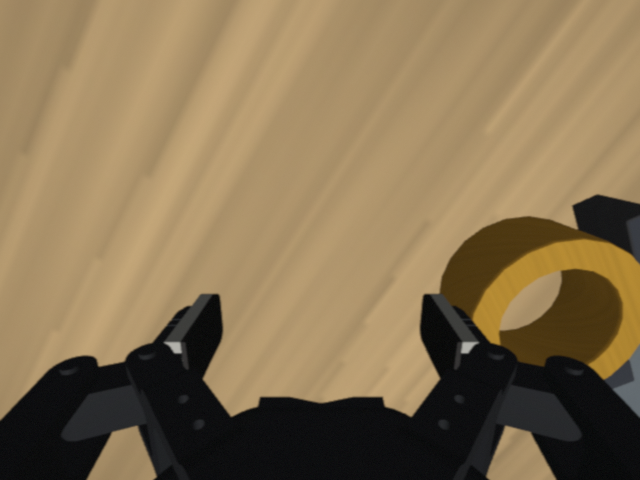

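```bash
python3 -m crank '[[[-3,5,0,0,0],[-4,6,0,0,0]]]'; python3 st.py;python3 -m crank '[[[3,4,0,0,0],[4,4,0,0,0],[0,0,0,0,0]]]'; python3 st.py
cat >> h.py <<'E'
def annulus(c,u0=440,x0=(669,22)):
    from scipy.optimize import least_squares
    P=cloud(c);hsv=cv2.cvtColor(c["img"],cv2.COLOR_BGR2HSV);m=(hsv[...,0]>15)&(hsv[...,0]<32)&(hsv[...,1]>120)&(abs(P[...,2]-.034)<.003)
    m[:,:u0]=0;mm=m.astype(np.uint8);e=mm-cv2.erode(mm,np.ones((3,3),np.uint8));e[:,636:]=0;e[:4]=0
    E=P[e>0][:,:2]*1000
    def res(a):
        d=np.hypot(*(E-a).T);return np.minimum(abs(d-35),abs(d-23))
    r=least_squares(res,x0,loss="soft_l1");print("annulus",r.x.round(2),np.median(res(r.x)),len(E))
E
python3 - <<'E'
from h import *
c,o=wcam();annulus(c)
E
```

```text
clock: 11.45
eef_pos: [0.5981, -0.0301, -0.0007]
tool_rot: [0.48, 0.877, 0.001, 0.004]
ft_force: [-17.6, -8.2, 7.2]
grip_width: 0.0854
t 11.45 p [ 0.5981 -0.0301 -0.0007] yaw 32.7 z [ 0.0068 -0.0026 -1.    ] ty_z 0.004 tx_z -0.006 F [-17.6  -8.2   7.2] w 0.0854
clock: 11.82
eef_pos: [0.5948, -0.0279, -0.0015]
tool_rot: [0.483, 0.875, -0.009, 0.002]
ft_force: [0.2, -0.7, -0.4]
grip_width: 0.0851
t 11.82 p [ 0.5948 -0.0279 -0.0015] yaw 32.2 z [-0.0057 -0.0171 -0.9998] ty_z -0.014 tx_z -0.011 F [ 0.2 -0.7 -0.4] w 0.0851
annulus [667.83  23.07] 0.4798909069056201 1192
```

```bash
python3 -m crank '[[[0,-15,0,0,0],[0,-30,0,0,0],[0,-30,-15,0,0],[0,-10,-55,0,0],[0,0,-60,0,0],[0,0,-60,0,100],[0,0,-60,0,200],[0,0,-50,0,255],[0,0,0,0,255],[0,0,0,0,255]]]'; python3 st.py
python3 - <<'E'
from h import *
c,o=wcam();cv2.imwrite("pics/w12.png",c["img"])
E
```

```text
clock: 13.12
eef_pos: [0.5309, -0.0646, 0.3119]
tool_rot: [0.48, 0.877, 0.001, 0.011]
ft_force: [-0.4, 0.7, -0.3]
grip_width: -0.0003
t 13.12 p [ 0.5309 -0.0646  0.3119] yaw 32.6 z [ 0.0209 -0.0095 -0.9997] ty_z 0.013 tx_z -0.019 F [-0.4  0.7 -0.3] w -0.0003
```

View pics/w12.png

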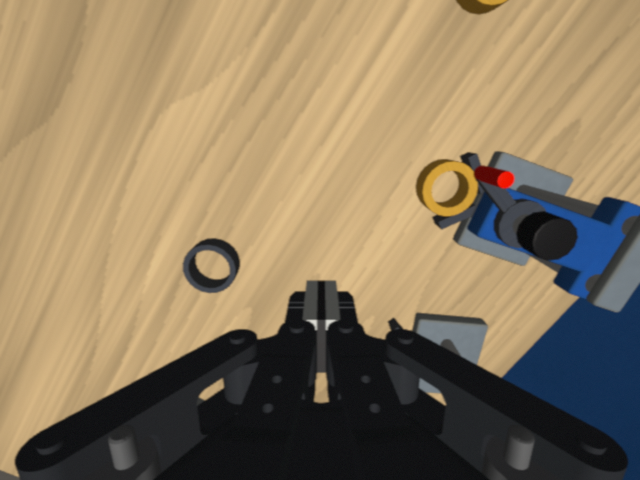

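Run:
```python
from h import *
c,o=wcam();crop(c,400,130,640,310,3.3,"w12c.png");annulus(c,400)
k=onplane(c,551,237,.236);p=onplane(c,506,180,.228);print(k,p,np.hypot(*(k-p)[:2]))
P=cloud(c);m=(P[...,2]>.231)&(P[...,2]<.24);Q=P[m];q=Q[np.hypot(*(Q-k)[:,:2].T)<.03];print(len(q),cv2.minEnclosingCircle((q[:,:2]*1000).astype(np.float32)),np.median(q[:,2]))
m=(P[...,2]>.222)&(P[...,2]<.2305);Q=P[m];q=Q[np.hypot(*(Q-p)[:,:2].T)<.01];print(len(q),q.mean(0),cv2.minEnclosingCircle((q[:,:2]*1000).astype(np.float32)))
```

```text
annulus [667.14  22.62] 1.0016413375589295 421
[0.66051234 0.02172472 0.236     ] [0.61240398 0.03562989 0.228     ] 0.050077613872861415
1491 ((666.2327880859375, 21.641565322875977), 16.315093994140625) 0.23259322430362112
255 [0.6129043  0.03598653 0.22444627] ((613.4569702148438, 36.192596435546875), 6.148331642150879)
```

View pics/w12c.png

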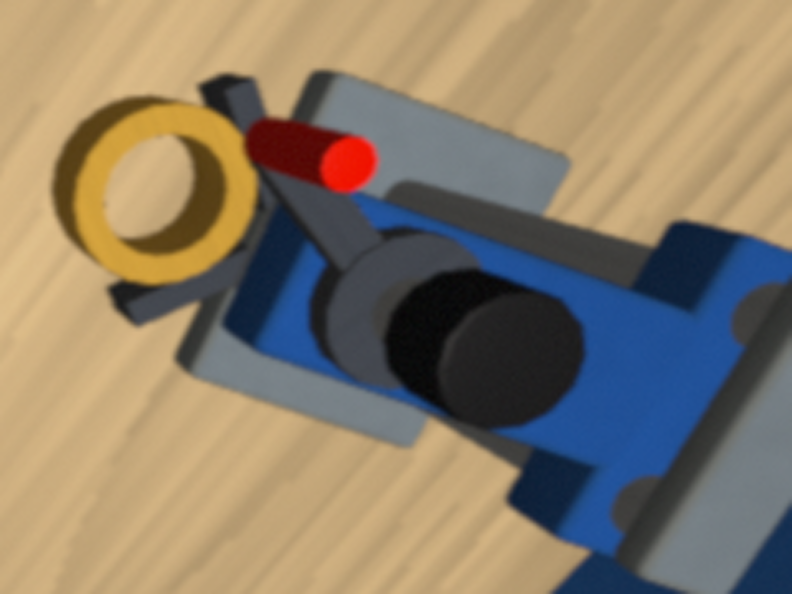

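```bash
python3 plan.py 0.667 0.022 0.26 32.6 4
```

```text
[0, 40, 13, np.float64(0.0), 0],[0, 40, 13, np.float64(0.0), 0],[0, 40, 13, np.float64(0.0), 0],[0, 40, 13, np.float64(0.0), 0],
from [ 0.5304 -0.0648  0.3113] 32.6 turn 0.00022709587790359365
```

```bash
python3 -m crank '[[[0,40,10,0,255],[0,42,12,0,255],[0,42,12,0,255],[0,36,12,0,255],[0,0,0,0,255]]]'; python3 st.py;python3 plan.py 0.667 0.022 0.24 32.6 1
python3 - <<'E'
from h import *
c,o=wcam();cv2.imwrite("pics/w13.png",c["img"])
E
```

```text
clock: 13.85
eef_pos: [0.6669, 0.0233, 0.2553]
tool_rot: [0.481, 0.877, -0.003, 0.004]
ft_force: [-0.3, -0.2, 0.7]
grip_width: -0.0001
t 13.85 p [0.6669 0.0233 0.2553] yaw 32.5 z [ 0.0044 -0.0093 -0.9999] ty_z -0.001 tx_z -0.01 F [-0.3 -0.2  0.7] w -0.0001
[-1, -1, 15, np.float64(-0.1), 0],
from [0.6669 0.0233 0.2553] 32.5 turn -0.08697079650363548
```

View pics/w13.png

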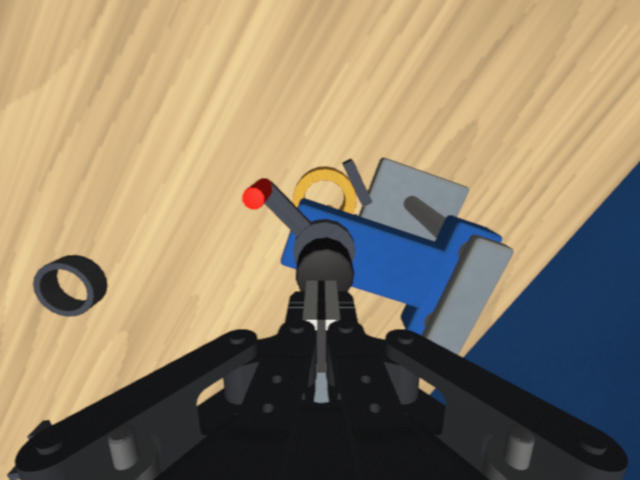

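Fingertips are centred over the knob at (325,275). I'll press gently and watch the force.

```bash
python3 -m crank '[[[0,0,12,0,255],[0,0,10,0,255],[0,0,8,0,255],[0,0,8,0,255]]]'; python3 st.py; python3 -m crank '[[[0,0,10,0,255],[0,0,12,0,255],[0,0,12,0,255],[0,0,12,0,255]]]'; python3 st.py
```

```text
clock: 14.4
eef_pos: [0.6654, 0.021, 0.2198]
tool_rot: [0.482, 0.876, -0.001, 0.006]
ft_force: [-0.2, 1.1, 4.1]
grip_width: -0.0001
t 14.4 p [0.6654 0.021  0.2198] yaw 32.3 z [ 0.0097 -0.0078 -0.9999] ty_z 0.004 tx_z -0.012 F [-0.2  1.1  4.1] w -0.0001
clock: 14.9
eef_pos: [0.6654, 0.021, 0.1749]
tool_rot: [0.482, 0.876, 0.0, 0.007]
ft_force: [-1.4, 0.6, 5.8]
grip_width: 0.0003
t 14.9 p [0.6654 0.021  0.1749] yaw 32.4 z [ 0.0133 -0.0066 -0.9999] ty_z 0.008 tx_z -0.013 F [-1.4  0.6  5.8] w 0.0003
```

```bash
python3 -m crank '[[[0,0,10,0,255],[0,0,10,0,255],[0,0,10,0,255]]]'; python3 st.py; python3 -m crank '[[[0,0,8,0,255],[0,0,8,0,255],[0,0,5,0,255]]]'; python3 st.py
```

```text
clock: 15.28
eef_pos: [0.6655, 0.021, 0.1432]
tool_rot: [0.482, 0.876, 0.0, 0.007]
ft_force: [-1.7, 1.4, 4.9]
grip_width: 0.0002
t 15.28 p [0.6655 0.021  0.1432] yaw 32.4 z [ 0.0132 -0.0062 -0.9999] ty_z 0.008 tx_z -0.012 F [-1.7  1.4  4.9] w 0.0002
clock: 15.65
eef_pos: [0.6657, 0.0211, 0.1257]
tool_rot: [0.482, 0.876, 0.001, 0.008]
ft_force: [-15.9, 1.1, 42.1]
grip_width: -0.0002
t 15.65 p [0.6657 0.0211 0.1257] yaw 32.4 z [ 0.0158 -0.0059 -0.9999] ty_z 0.01 tx_z -0.013 F [-15.9   1.1  42.1] w -0.0002
```

```bash
python3 -m crank '[[[0,0,-8,0,255],[0,0,-40,0,255],[0,0,-30,-10,165],[0,0,0,-10.5,165],[0,0,0,-10.5,165],[0,0,0,-10.5,165],[0,0,0,-10.5,165],[0,0,0,-10,165],[0,0,0,-9,165],[0,0,0,0,165]]]'; python3 st.py
python3 - <<'E'
from h import *
c,o=wcam();cv2.imwrite("pics/w14.png",c["img"])
E
```

```text
clock: 16.9
eef_pos: [0.6651, 0.0149, 0.1947]
tool_rot: [-0.131, 0.991, -0.009, 0.003]
ft_force: [0.8, -0.5, -0.3]
grip_width: 0.0301
t 16.9 p [0.6651 0.0149 0.1947] yaw 105.1 z [ 0.0075 -0.0177 -0.9998] ty_z -0.019 tx_z -0.003 F [ 0.8 -0.5 -0.3] w 0.0301
```

View pics/w14.png

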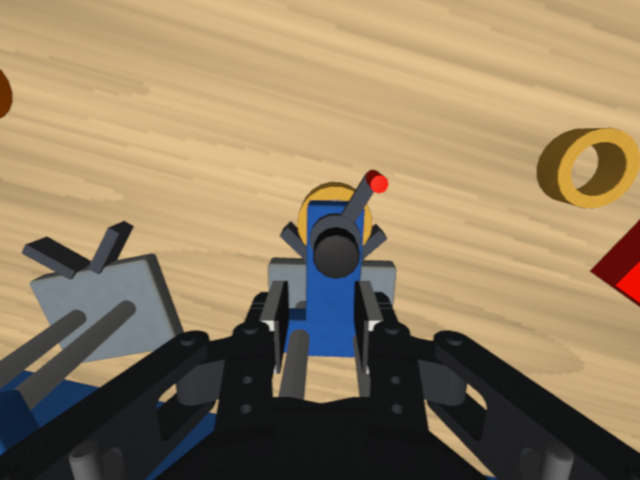

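```bash
python3 - <<'E'
from h import *
c,o=wcam();crop(c,260,160,420,280,5,"w14c.png")
k=onplane(c,337,254,.126);p=onplane(c,379,183,.118);print(k,p,np.hypot(*(k-p)[:2]))
P=cloud(c)
for z0,r,q0 in((.126,.03,k),(.118,.012,p)):
    m=abs(P[...,2]-z0+.001)<.006;Q=P[m];q=Q[np.hypot(*(Q-q0)[:,:2].T)<r]
    if len(q):print(len(q),np.median(q[:,2]),cv2.minEnclosingCircle((q[:,:2]*1000).astype(np.float32)))
E
python3 plan.py 0.6138 0.0364 0.16 104 2
```

```text
[0.66444687 0.02227876 0.126     ] [0.61317499 0.03602206 0.118     ] 0.05308186407947938
1711 0.1260638006809584 ((666.8795776367188, 21.669193267822266), 15.960259437561035)
288 0.11800027843611893 ((613.862548828125, 36.04032516479492), 5.98536491394043)
[22, 17, 17, np.float64(0.5), 0],[22, 17, 17, np.float64(0.5), 0],
from [0.665  0.015  0.1949] 105.1 turn 1.0589127934675844
```

View pics/w14c.png

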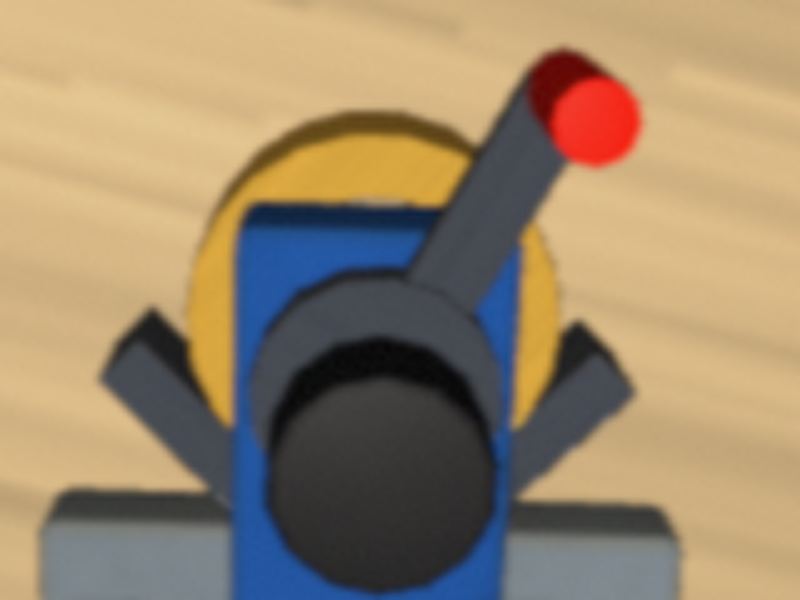

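```bash
python3 -m crank '[[[22,17,10,0.5,165],[24,6,12,0.5,165],[5,0,8,0,165],[0,0,0,0,165]]]'; python3 st.py; python3 plan.py 0.6138 0.0362 0.13 104 1
```

```text
clock: 17.5
eef_pos: [0.6099, 0.0234, 0.1625]
tool_rot: [-0.118, 0.993, -0.01, 0.003]
ft_force: [0.9, 0.1, -0.2]
grip_width: 0.0305
t 17.5 p [0.6099 0.0234 0.1625] yaw 103.6 z [ 0.0088 -0.0184 -0.9998] ty_z -0.02 tx_z -0.004 F [ 0.9  0.1 -0.2] w 0.0305
[-7, 12, 33, np.float64(-0.4), 0],
from [0.6099 0.0234 0.1625] 103.6 turn -0.39495302991724657
```

```bash
python3 -m crank '[[[-6,12,10,0,165],[-2,2,10,0,165],[0,0,10,0,165],[0,0,0,0,165]]]'; python3 st.py; python3 plan.py 0.6138 0.0362 0.096 104 1;python3 - <<'E'
from h import *
c,o=wcam();cv2.imwrite("pics/w15.png",c["img"])
E
```

```text
clock: 18.0
eef_pos: [0.6176, 0.0397, 0.1301]
tool_rot: [-0.118, 0.993, -0.01, 0.004]
ft_force: [-0.9, 0.5, 0.2]
grip_width: 0.0301
t 18.0 p [0.6176 0.0397 0.1301] yaw 103.6 z [ 0.011  -0.0183 -0.9998] ty_z -0.02 tx_z -0.006 F [-0.9  0.5  0.2] w 0.0301
[5, -2, 34, np.float64(-0.4), 0],
from [0.6176 0.0397 0.1301] 103.6 turn -0.4315227618433539
```

View pics/w15.png

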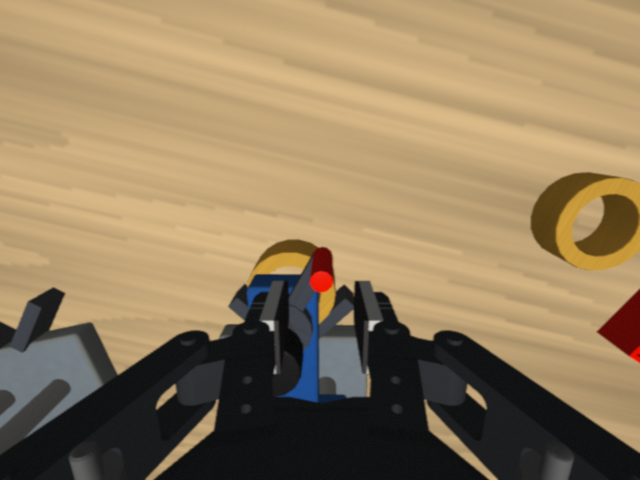

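```bash
python3 -m crank '[[[4,-2,12,0,165],[1,-1,12,0,165],[0,0,8,0,165],[0,0,0,0,165]]]'; python3 st.py
```

```text
clock: 18.55
eef_pos: [0.6138, 0.034, 0.0966]
tool_rot: [-0.118, 0.993, -0.01, 0.005]
ft_force: [0.1, 0.8, 0.5]
grip_width: 0.0297
t 18.55 p [0.6138 0.034  0.0966] yaw 103.5 z [ 0.012  -0.0183 -0.9998] ty_z -0.021 tx_z -0.007 F [0.1 0.8 0.5] w 0.0297
```

```bash
python3 -m crank '[[[2,-10,0,0,165],[2,-11,0,0,165],[1,-11,0,0,165]]]'; python3 st.py;python3 -m crank '[[[-1,-11,0,0,165],[-2,-11,0,0,165]]]'; python3 st.py; python3 plan.py 0.6238 -0.0242 0.0966 103.5 1
```

```text
clock: 18.92
eef_pos: [0.6111, 0.0076, 0.0967]
tool_rot: [-0.121, 0.993, -0.002, 0.0]
ft_force: [-4.0, 6.6, 0.1]
grip_width: 0.0301
t 18.93 p [0.6111 0.0076 0.0967] yaw 103.9 z [ 9.0e-04 -4.2e-03 -1.0e+00] ty_z -0.004 tx_z 0.0 F [-4.   6.6  0.1] w 0.0301
clock: 19.18
eef_pos: [0.6146, -0.0097, 0.0964]
tool_rot: [-0.123, 0.992, 0.003, -0.004]
ft_force: [-5.1, 6.0, 1.4]
grip_width: 0.0301
t 19.18 p [ 0.6146 -0.0097  0.0964] yaw 104.1 z [-0.0085  0.0047 -1.    ] ty_z 0.007 tx_z 0.007 F [-5.1  6.   1.4] w 0.0301
[-5, -16, 0, np.float64(0.6), 0],
from [ 0.6146 -0.0097  0.0964] 104.1 turn 0.6095558342510685
```

```bash
python3 -m crank '[[[-2,-10,0,0,165],[-2,-9,0,0,165]]]'; python3 st.py;python3 -m crank '[[[-1,-6,0,0,165],[0,-5,0,0,165]]]'; python3 st.py
```

```text
clock: 19.42
eef_pos: [0.6213, -0.023, 0.0963]
tool_rot: [-0.125, 0.992, 0.009, -0.005]
ft_force: [-0.0, 8.2, -0.9]
grip_width: 0.0299
t 19.43 p [ 0.6213 -0.023   0.0963] yaw 104.3 z [-0.0124  0.0156 -0.9998] ty_z 0.018 tx_z 0.008 F [-0.   8.2 -0.9] w 0.0299
clock: 19.68
eef_pos: [0.6219, -0.0236, 0.0959]
tool_rot: [-0.128, 0.992, 0.02, -0.007]
ft_force: [-2.1, 14.8, 0.9]
grip_width: 0.03
t 19.68 p [ 0.6219 -0.0236  0.0959] yaw 104.7 z [-0.0193  0.0373 -0.9991] ty_z 0.041 tx_z 0.009 F [-2.1 14.8  0.9] w 0.03
```

```bash
python3 -m crank '[[[0,-5,0,0,165],[0,2,0,0,165]]]'; python3 st.py
python3 - <<'E'
from h import *
c,o=wcam();cv2.imwrite("pics/w16.png",c["img"])
P=cloud(c);hsv=cv2.cvtColor(c["img"],cv2.COLOR_BGR2HSV);m=((hsv[...,0]<8)|(hsv[...,0]>172))&(hsv[...,1]>170)&(abs(P[...,2]-.118)<.003)
Q=P[m];Q=Q[(abs(Q[:,0]-.62)<.04)&(abs(Q[:,1])<.06)];print(len(Q),Q.mean(0))
if len(Q):
    d=Q.mean(0)[:2]-[.6669,.0217];print(np.hypot(*d),"lock angle",(np.degrees(np.arctan2(d[1],d[0]))%360-165)/57.3)
E
```

```text
clock: 19.92
eef_pos: [0.6214, -0.0209, 0.0961]
tool_rot: [-0.131, 0.991, 0.025, -0.008]
ft_force: [0.7, 0.7, 0.5]
grip_width: 0.0302
t 19.93 p [ 0.6214 -0.0209  0.0961] yaw 105.0 z [-0.022   0.0481 -0.9986] ty_z 0.052 tx_z 0.009 F [0.7 0.7 0.5] w 0.0302
614 [ 0.62547092 -0.01521473  0.11787554]
0.055489330738521185 lock angle 0.9895659935859978
```

View pics/w16.png

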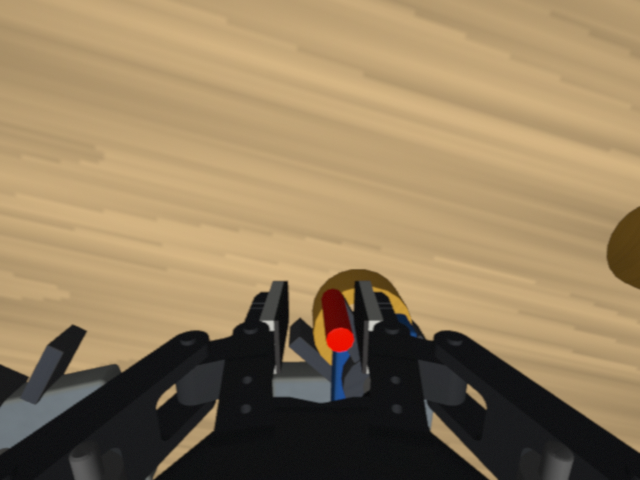

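```bash
python3 -m crank '[[[1,12,0,0,165],[2,14,0,0,165],[2,12,0,0,165],[1,12,0,0,165],[0,12,0,0,165]]]'; python3 st.py; python3 plan.py 0.6116 0.045 0.0966 104 1
```

```text
clock: 20.6
eef_pos: [0.5975, 0.03, 0.0983]
tool_rot: [-0.126, 0.992, 0.016, -0.009]
ft_force: [1.9, -5.0, -2.3]
grip_width: 0.0299
t 20.6 p [0.5975 0.03   0.0983] yaw 104.5 z [-0.0228  0.0289 -0.9993] ty_z 0.034 tx_z 0.015 F [ 1.9 -5.  -2.3] w 0.0299
[-17, 11, 2, np.float64(0.5), 0],
from [0.5975 0.03   0.0983] 104.5 turn 0.4660229692855751
```

```bash
python3 -m crank '[[[-8,2,1,0,165],[-6,6,0,0,165],[-3,6,0,0,165]]]'; python3 st.py
python3 - <<'E'
from h import *
c,o=wcam();cv2.imwrite("pics/w17.png",c["img"])
P=cloud(c);hsv=cv2.cvtColor(c["img"],cv2.COLOR_BGR2HSV);m=((hsv[...,0]<8)|(hsv[...,0]>172))&(hsv[...,1]>170)&(abs(P[...,2]-.118)<.003)
Q=P[m];Q=Q[(abs(Q[:,0]-.62)<.04)&(abs(Q[:,1])<.06)];print(len(Q),Q.mean(0))
if len(Q):
    d=Q.mean(0)[:2]-[.6669,.0217];print(np.hypot(*d),"lock angle",(np.degrees(np.arctan2(d[1],d[0]))%360-165)/57.3)
E
```

```text
clock: 20.98
eef_pos: [0.6078, 0.0437, 0.0975]
tool_rot: [-0.124, 0.992, 0.01, -0.012]
ft_force: [-0.4, -5.4, 0.4]
grip_width: 0.0302
t 20.98 p [0.6078 0.0437 0.0975] yaw 104.3 z [-0.0268  0.0174 -0.9995] ty_z 0.023 tx_z 0.022 F [-0.4 -5.4  0.4] w 0.0302
648 [0.61213643 0.03260572 0.11793541]
0.055838900360555804 lock angle 0.06522428411956104
```

View pics/w17.png

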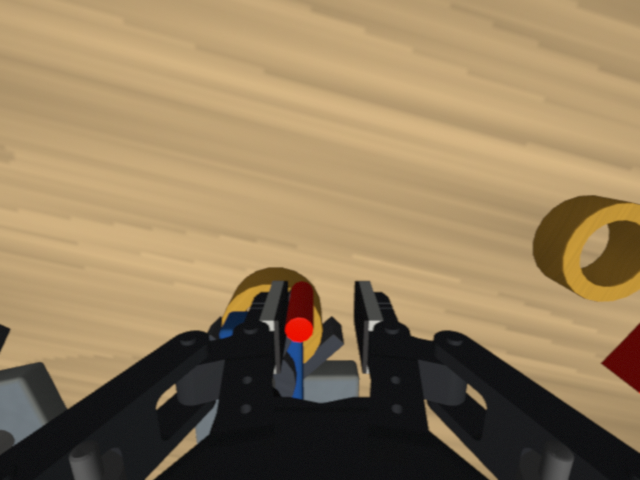

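Lever is at about 0.065, so I'll push the rest to the stop.

```bash
python3 -m crank '[[[-2,5,0,0,165],[-1,5,0,0,165],[0,5,0,0,165]]]'; python3 st.py;python3 -m crank '[[[0,5,0,0,165]]]'; python3 st.py; python3 -m crank '[[[0,-6,0,0,165],[0,-3,0,0,165],[0,0,0,0,165]]]'
python3 - <<'E'
from h import *
c,o=wcam();cv2.imwrite("pics/w18.png",c["img"])
P=cloud(c);hsv=cv2.cvtColor(c["img"],cv2.COLOR_BGR2HSV);m=((hsv[...,0]<8)|(hsv[...,0]>172))&(hsv[...,1]>170)&(abs(P[...,2]-.118)<.003)
Q=P[m];Q=Q[(abs(Q[:,0]-.62)<.04)&(abs(Q[:,1])<.06)];print(len(Q),Q.mean(0))
d=Q.mean(0)[:2]-[.6669,.0217];print(np.hypot(*d),"lock angle",(np.degrees(np.arctan2(d[1],d[0]))%360-165)/57.3)
E
python3 st.py
```

```text
clock: 21.4
eef_pos: [0.6081, 0.0474, 0.0971]
tool_rot: [-0.12, 0.993, -0.003, -0.012]
ft_force: [6.6, -13.3, -4.0]
grip_width: 0.0302
t 21.4 p [0.6081 0.0474 0.0971] yaw 103.8 z [-0.0242 -0.008  -0.9997] ty_z -0.002 tx_z 0.025 F [  6.6 -13.3  -4. ] w 0.0302
clock: 21.52
eef_pos: [0.6083, 0.0473, 0.097]
tool_rot: [-0.118, 0.993, -0.007, -0.012]
ft_force: [3.8, -14.0, -3.4]
grip_width: 0.0298
t 21.52 p [0.6083 0.0473 0.097 ] yaw 103.6 z [-0.0214 -0.0174 -0.9996] ty_z -0.012 tx_z 0.025 F [  3.8 -14.   -3.4] w 0.0298
clock: 21.9
eef_pos: [0.6106, 0.039, 0.0975]
tool_rot: [-0.118, 0.993, -0.006, -0.011]
ft_force: [0.1, 1.4, -1.1]
grip_width: 0.0303
633 [0.61286956 0.03613459 0.11792079]
0.05592535889038242 lock angle 0.0007394992251064917
t 21.95 p [0.6106 0.0391 0.0975] yaw 103.6 z [-0.0205 -0.015  -0.9997] ty_z -0.01 tx_z 0.023 F [ 0.3  0.2 -0.1] w 0.0297
```

View pics/w18.png

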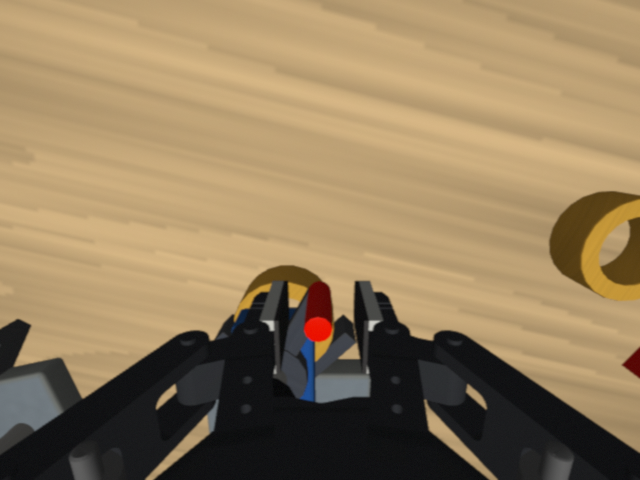

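```bash
python3 -m crank '[[[0,0,-12,0,165],[0,0,-30,0,120],[0,0,-25,0,90],[0,0,0,0,90]]]'; python3 st.py; python3 plan.py 0.667 0.0217 0.16 104 2
```

```text
clock: 22.45
eef_pos: [0.6122, 0.0422, 0.1687]
tool_rot: [-0.119, 0.993, -0.006, -0.01]
ft_force: [1.0, -0.6, -0.8]
grip_width: 0.0554
t 22.45 p [0.6122 0.0422 0.1687] yaw 103.7 z [-0.0191 -0.0136 -0.9997] ty_z -0.009 tx_z 0.022 F [ 1.  -0.6 -0.8] w 0.0554
[-24, -16, 4, np.float64(-0.1), 0],[-24, -16, 4, np.float64(-0.1), 0],
from [0.6122 0.0422 0.1687] 103.7 turn -0.28868443191259985
```

```bash
python3 -m crank '[[[-24,-16,3,0,90],[-24,-14,5,0,90],[-4,-2,0,0,90],[0,0,0,0,90]]]'; python3 st.py; python3 plan.py 0.667 0.0217 0.105 104 2
python3 - <<'E'
from h import *
c,o=wcam();cv2.imwrite("pics/w19.png",c["img"])
E
```

```text
clock: 22.95
eef_pos: [0.6694, 0.0244, 0.1575]
tool_rot: [-0.12, 0.993, -0.005, -0.012]
ft_force: [0.4, 1.1, -0.6]
grip_width: 0.0557
t 22.95 p [0.6694 0.0244 0.1575] yaw 103.8 z [-0.0229 -0.0129 -0.9997] ty_z -0.007 tx_z 0.025 F [ 0.4  1.1 -0.6] w 0.0557
[1, -1, 26, np.float64(-0.1), 0],[1, -1, 26, np.float64(-0.1), 0],
from [0.6694 0.0244 0.1575] 103.8 turn -0.16592360934123462
```

View pics/w19.png

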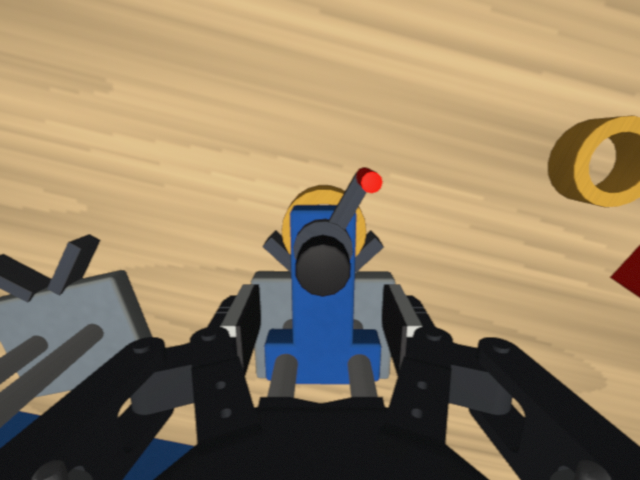

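```bash
python3 -m crank '[[[0,-2,18,0,90],[0,-1,18,0,90],[0,0,14,0,90],[0,0,0,0,90]]]'; python3 st.py;  python3 -m crank '[[[0,0,0,0,140],[0,0,0,0,180],[0,0,0,0,200],[0,0,0,0,200]]]'; python3 st.py
```

```text
clock: 23.5
eef_pos: [0.6659, 0.0223, 0.1073]
tool_rot: [-0.121, 0.993, -0.005, -0.013]
ft_force: [-0.3, 0.5, 0.7]
grip_width: 0.0554
t 23.5 p [0.6659 0.0223 0.1073] yaw 103.9 z [-0.024  -0.0125 -0.9996] ty_z -0.006 tx_z 0.026 F [-0.3  0.5  0.7] w 0.0554
clock: 24.0
eef_pos: [0.6657, 0.0241, 0.1087]
tool_rot: [-0.122, 0.992, -0.004, -0.012]
ft_force: [-0.1, 0.6, -1.7]
grip_width: 0.03
t 24.0 p [0.6657 0.0241 0.1087] yaw 104.0 z [-0.0235 -0.0103 -0.9997] ty_z -0.004 tx_z 0.025 F [-0.1  0.6 -1.7] w 0.03
```

```bash
python3 -m crank '[[[0,0,-6,0,200],[0,0,-10,0,200],[0,0,-10,0,200]]]'; python3 st.py
python3 - <<'E'
from h import *
s=bot.camera("scene");crop(s,250,230,370,380,5,"s20.png")
E
```

```text
clock: 24.38
eef_pos: [0.6656, 0.024, 0.1324]
tool_rot: [-0.122, 0.992, -0.004, -0.014]
ft_force: [0.5, 1.2, -7.3]
grip_width: 0.0296
t 24.38 p [0.6656 0.024  0.1324] yaw 104.0 z [-0.0278 -0.0109 -0.9996] ty_z -0.004 tx_z 0.03 F [ 0.5  1.2 -7.3] w 0.0296
```

View pics/s20.png

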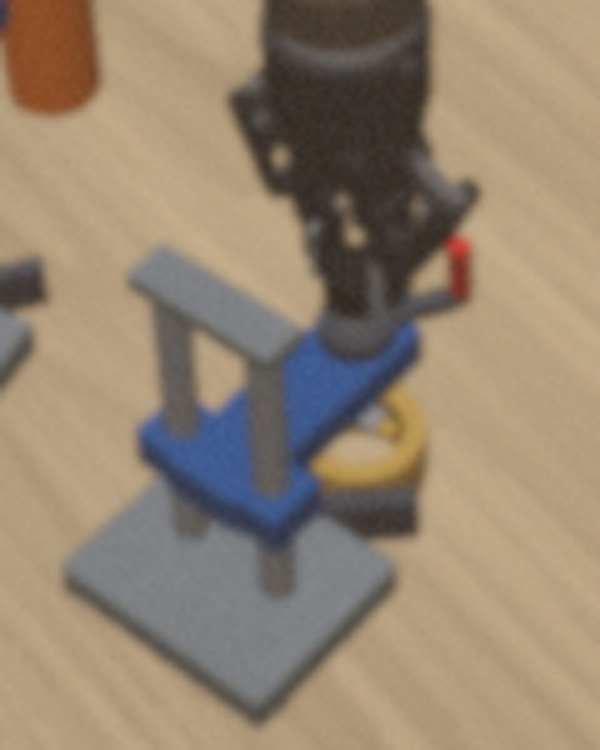

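```bash
python3 -m crank '[[[0,0,-12,0,200],[0,0,-12,0,200],[0,0,-12,0,200],[0,0,-12,0,200],[0,0,-12,0,200]]]'; python3 st.py; python3 -m crank '[[[0,0,-10,0,200],[0,0,-10,0,200],[0,0,-8,0,200],[0,0,-5,0,200]]]'; python3 st.py
```

```text
clock: 25.05
eef_pos: [0.6656, 0.024, 0.1973]
tool_rot: [-0.122, 0.992, -0.004, -0.016]
ft_force: [-1.0, -1.0, -7.7]
grip_width: 0.0297
t 25.05 p [0.6656 0.024  0.1973] yaw 104.0 z [-0.0312 -0.0119 -0.9994] ty_z -0.004 tx_z 0.033 F [-1.  -1.  -7.7] w 0.0297
clock: 25.55
eef_pos: [0.6654, 0.024, 0.2191]
tool_rot: [-0.122, 0.992, -0.004, -0.024]
ft_force: [4.4, 1.0, -20.1]
grip_width: 0.0292
t 25.55 p [0.6654 0.024  0.2191] yaw 104.0 z [-0.0471 -0.0133 -0.9988] ty_z -0.001 tx_z 0.049 F [  4.4   1.  -20.1] w 0.0292
```

```bash
python3 -m crank '[[[0,0,0,0,190],[0,0,0,0,150],[0,0,0,0,110],[0,0,0,0,90],[0,0,0,0,90],[0,0,-10,0,90],[0,0,-25,0,90],[0,0,-40,0,90],[0,0,-30,0,90],[40,0,0,0,90],[55,0,0,0,90],[0,0,0,0,90]]]'; python3 st.py
python3 - <<'E'
from h import *
s=bot.camera("scene");crop(s,250,220,380,380,4.6,"s21.png")
c,o=wcam();cv2.imwrite("pics/w21.png",c["img"]);annulus(c,0)
E
```

```text
clock: 27.05
eef_pos: [0.5806, 0.0021, 0.3418]
tool_rot: [-0.122, 0.992, -0.005, -0.014]
ft_force: [0.0, 0.4, 0.5]
grip_width: 0.0551
t 27.05 p [0.5806 0.0021 0.3418] yaw 104.0 z [-0.0264 -0.0131 -0.9996] ty_z -0.006 tx_z 0.029 F [0.  0.4 0.5] w 0.0551
annulus [546.5  232.03] 108.08105200671909 1098
```

View pics/s21.png

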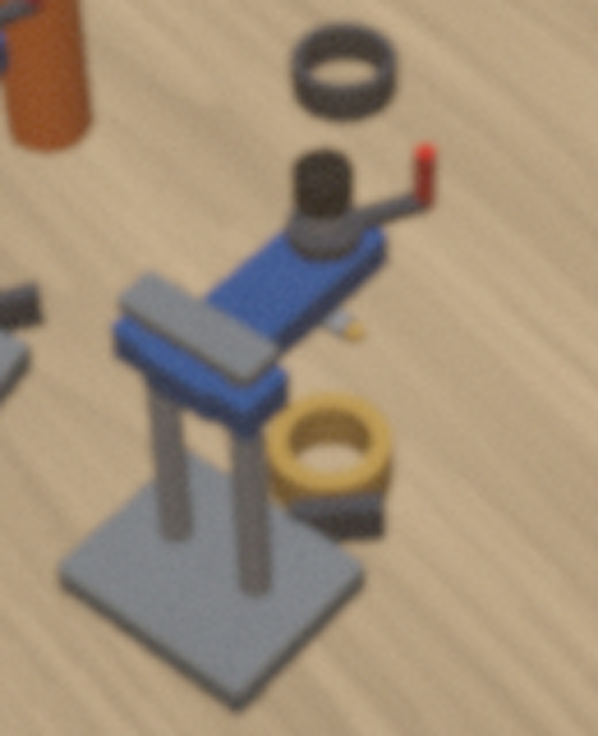

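View pics/w21.png

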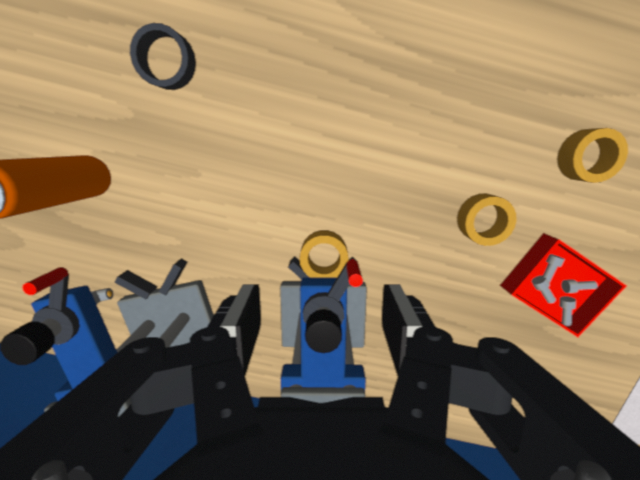

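Run:
```python
from h import *
c,o=wcam();P=cloud(c);N=np.array([.6669,.0217])
m=(P[...,2]>.2)&(np.hypot(P[...,0]-N[0],P[...,1]-N[1])<.014);print("knob z",np.median(P[...,2][m]))
hsv=cv2.cvtColor(c["img"],cv2.COLOR_BGR2HSV);m=((hsv[...,0]<8)|(hsv[...,0]>172))&(hsv[...,1]>170)&(P[...,2]>.224)
Q=P[m];Q=Q[(abs(Q[:,0]-.62)<.04)&(abs(Q[:,1])<.06)];d=Q.mean(0)[:2]-N;print(Q.mean(0),"lock",(np.degrees(np.arctan2(d[1],d[0]))%360-165)/57.3)
c["img"][:,:280]=0;c["img"][:,370:]=0;annulus(c,280)
s=bot.camera("scene");annulus(s,290); brass(s,.034)
crop(s,300,270,350,310,14,"tip.png")
```

```text
knob z 0.2361842337580886
[0.61312463 0.03566459 0.22783642] lock 0.007727011903332734
annulus [668.2   22.55] 1.1172934727502195 342
annulus [548.32 232.31] 123.35946196463163 690
[368 111  41  29 804] [388.2 124.4] n 71 mec ((-147.72042846679688, -609.01904296875), 80.5120620727539) z 0.0341
[308 306  27  23 404] [320.9 316.4] n 235 mec ((670.0202026367188, 29.927650451660156), 34.79059982299805) z 0.0336
[396 337  29  31 598] [409.9 351.7] n 295 mec ((562.1503295898438, 237.4922637939453), 34.50510787963867) z 0.0336
[462 341  31  31 650] [476.9 355.8] n 317 mec ((445.79547119140625, 341.4219970703125), 35.13869857788086) z 0.0341
```

View pics/tip.png

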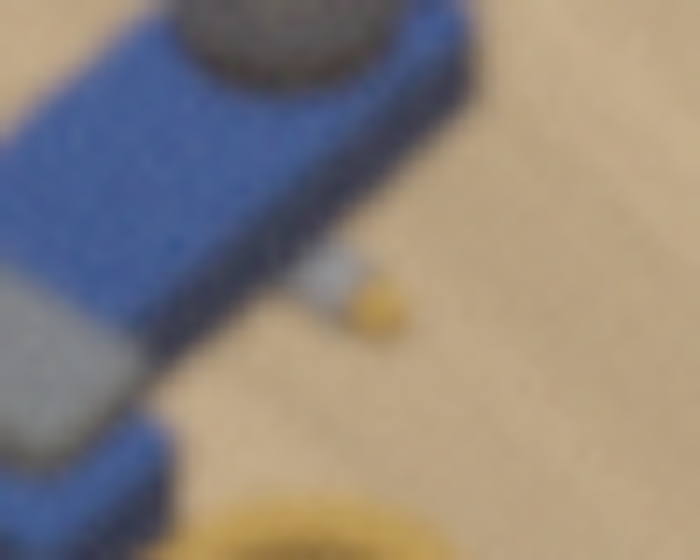

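```bash
python3 -c "
from workcell import bot
print(bot.job_done())"; python3 st.py
```

```text
the job is handed in; nothing more can be done
None
the job is handed in; nothing more can be done
```

The job is done and handed in at about 27 s of the 72 s allowed.

**What I did**
- I gripped the bushing nearest the base, slid it along the bench to the leftmost stand, and pushed it home in the V with the back of an open finger.
- I pressed the knob down to its stop, turned the lever to release and back to lock, each to its stop, then pinched the knob and raised the gauge to its top stop. The arm was then moved clear.

**Last checks**

| Check | Result |
|---|---|
| Knob top height | 0.236 m, so fully raised |
| Lock angle | about 0.01 rad (reached 0.99 rad when released) |
| Bushing position | (0.668, 0.023), within about 1 mm of the gauge axis, against both bars, standing upright |
| Left plunger | seen standing out of the cross-head by about 8 mm |
| Other objects | nothing else was touched |

**What disagreed or was not checked**
- The scene camera puts the bushing about 7 mm farther in y than the wrist camera does. It shows the same offset, about 5 mm, on the untouched bushings, so I took it as camera error.
- The right plunger was hidden and not seen.
- The force peaked at 42 N in z for a moment when the knob reached its lower stop. No reading taken during the descent before the stop was above 6 N in z.
- A few degrees of tool tilt built up during the moves; it did no harm that I could see.

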